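# Ready a pantograph shoe for new pivot bushings while the graphite jar remixes

### The job

Get this pantograph shoe ready for its new pivot bushings. First turn the closed jar of graphite lubricant upside down and leave it standing on its lid on its mat to remix; while it stands there, draw the pivot pin out of the shoe's clevis and hang it upright by its collar, fully home, in the notch of the stand's side bracket, and move every finished bushing from the press's catch tray into the tote. Only then set the jar back upright on its mat, leaving the gauges and the test lamp where they are.

Things in the scene. Friction and masses are not known exactly. Their poses are not given: they have to be found in the camera images.
- jar: closed square jar, about 0.3 kg: white body 58 x 58 mm, 78 mm tall, flat sides (edges rounded 4 mm); round black screw lid 52 mm across, 22 mm tall on top; 100 mm in all. Origin at the centre of its underside, z towards the lid, x and y square to the flat sides. Steady upright, on its lid, or lying on a flat side (resting on the body alone). Starts upright on the mat at any yaw
- mat: black rubber mat of 180 x 180 mm, 3 mm thick, fixed on the bench, on which the jar stands. Origin at the centre of its underside, z up, x and y along its edges. Mat and tote may change places from start to start
- pin: steel pivot pin, 75 mm long, 0.09 kg: shank 12 mm in diameter and 44 mm long, bevelled tip; then a collar 26 mm in diameter, 5 mm thick; then a round knob 18 mm in diameter, 26 mm tall, to grip. Origin at the tip of the shank, z along the pin towards the knob. Starts upright in the clevis, collar on the upper cheek
- shoe: worn carbon strip in a grey aluminium carrier, 0.9 m long, on its side in its stand, all fixed. Origin on the bench below the pivot bore, y along the strip, x from clevis to carrier (away from the robot), z up. Clevis: x -22 to 45, y +-23 (+-35 at its root), top 71 mm above the bench; carrier and strip: x 45 to 97, top 75; base plate 12 thick, x -35 to 120, y -80 to 155 mm
- bore_top (a point): mouth of the pivot bore, centre, in the top face of the upper clevis cheek, 71 mm above the bench. Axes as the shoe's. The bore is 14 mm wide, vertical and open below; the pin must rise 44 mm to leave it
- notch (a point): seat of the parking notch: on the axis of a parked pin, in the top face of the bracket's lug, 66 mm above the bench, 110 mm along the shoe's +y from the bore, axes as the shoe's. Lug 8 mm thick, y +-30 mm; its slot is 15 mm wide, closed 7.5 mm behind this point (+x), open to the -x side 22 mm in front. Fully home the collar rests on the lug, the tip hangs 44 mm below this point
- press: green arbor press with steel chute and catch tray, fixed. Origin on the bench under the tray's centre, x and y along the tray's sides, z up; the press stands on the -y side: chute y -90 to -180 mm and up to 75 mm high, base y -160 to -370 mm, head and ram reach forward to y = -185 mm and 350 mm high
- tray (a point): centre of the catch tray's floor, 4 mm above the bench, axes as the press's. The open tray is 136 x 192 mm inside (x, y), its walls 4 mm thick and 20 mm above the bench
- tote: open grey plastic tote, fixed on the bench, 180 x 170 mm inside (x, y), walls and floor 5 mm thick, rim 60 mm above the bench. Origin at the centre of its underside, z up
- bush0: finished brass pivot bushing, 0.11 kg: barrel 32 mm in diameter on a flange 40 mm in diameter and 5 mm thick, 30 mm tall in all, bore 22 mm. Origin at the centre of the flange's outer face, z along the barrel. Starts standing on its flange in the catch tray; two to four of the four are present (absent ones read None throughout)
- bush1: finished brass pivot bushing, 0.11 kg: barrel 32 mm in diameter on a flange 40 mm in diameter and 5 mm thick, 30 mm tall in all, bore 22 mm. Origin at the centre of the flange's outer face, z along the barrel. Starts standing on its flange in the catch tray; two to four of the four are present (absent ones read None throughout)
- bush2: finished brass pivot bushing, 0.11 kg: barrel 32 mm in diameter on a flange 40 mm in diameter and 5 mm thick, 30 mm tall in all, bore 22 mm. Origin at the centre of the flange's outer face, z along the barrel. Starts standing on its flange in the catch tray; two to four of the four are present (absent ones read None throughout)
- bush3: finished brass pivot bushing, 0.11 kg: barrel 32 mm in diameter on a flange 40 mm in diameter and 5 mm thick, 30 mm tall in all, bore 22 mm. Origin at the centre of the flange's outer face, z along the barrel. Starts standing on its flange in the catch tray; two to four of the four are present (absent ones read None throughout)
- feeler: bystander: blued steel feeler gauge block, 100 x 22 x 16 mm, lying on the bench; leave alone. Origin at the centre of its underside
- depth: bystander: red enamel depth gauge, head 100 x 24 x 20 mm with a steel rod 150 mm long across it, lying on the bench; leave alone. Origin under the centre of its head
- lamp: bystander: bayonet socket test lamp with ribbed ring, base 76 mm across, 90 mm tall, standing between catch tray and shoe; leave alone. Origin at the centre of its underside
There are look-alikes about, which are no part of the job. What is shaped like the bush3 but pink, purple or turquoise is not meant.

How it is judged:
By the outcome, as a careful person would: the job done as asked, in the order asked, and still so for the second after the job is handed in, with the robot touching nothing.
Of bush0, bush1, bush2, bush3 only 2 to 4 are there at a start; the rules pass over those that are not, and their reading is None.
At some moment in a run one of bush0, bush1, bush2, bush3 may be knocked a few centimetres aside while the robot is not near it.
Once in a run the grip may slacken for a moment while it holds something.
It also fails if it takes over 210 s, if anything falls off the work surface, if the arm or the gripper's body presses on something with over 40 N, if the wrist force passes 120 N, or if a joint passes its speed limit or range.

### The arm

A 6-joint arm with a two-finger parallel gripper is mounted at the origin on the work surface. World frame = base frame: x ahead of the robot, y to its left, z up, the work surface at z = 0. Lengths are in mm, angles in rad, forces in N, time in s.
With the tool pointing down it reaches from about 350 to 875 mm from the base axis. Payload 4.2 kg.
Tool frame: the origin (TCP) lies at the very end of the fingers, on their centre line; the grasp point (between the pads) lies 19 mm behind it; z points along the fingers, y is the line along which they close (so a half turn about z gives the same grasp; the last joint's range is limited). The gripper opens to 85 mm and grips with 20 to 120 N. Pads are 22 mm wide; open, the fingers measure 114 mm over their backs; the gripper's body (76 mm by 85 mm) begins 54 mm behind the grasp point. The pads swing forward as they close: fully open they stand 13 mm farther back than shut.
Start: joints at [1.599, 0.385, 0.008, 0, -1.194, -0.259], TCP at [142.941, 608.413, 210.212] pointing down, gripper open.
Joint ranges: [-3.14, 3.14], [-1.21, 2.06], [-1.07, 1.41], [-3.16, 2.05], [-2.99, -0.16], [-3.1, 3.1]. Speed limits (rad/s): [2.79, 2.79, 3.14, 3.14, 3.14, 3.14].

### API

Orientations are given as a unit quaternion [x, y, z, w].
In Python, from bench import monitor, get_image, camera_info, job_done gives the robot as it stands.
- The arm moves only by the tool send_rows, never from a script. Its argument "series" is a list of rows, each a list of 3 entries, a list of its own where there are three numbers: the shift along the tool's x, y, z in mm, then the turn, a rotation vector about the tool's x, y, z in rad, then the finger opening in mm, from 0 to 85.4. A call has 1 to 8 rows; each row shifts and turns the commanded pose from where the row before left it, along the tool's axes as they then stand; what a row does not reach is not made up. A row lasts 1/10 s, in which the tool goes at most 50 mm and 8.59 degrees, less where a joint would pass 70% of its speed; a pose out of reach is approached as far as the arm can. A call with a gripper value outside its range is refused whole. The fingers move at their own pace and stop on an object; the grip force is fixed at half the most. Time passes only in rows, so rows that do not move let the fingers close. It gives the time, the measured TCP pose, the force, the opening and the grip force at its end, in the units of the state.
- monitor.read_state(): the state, without advancing time (a new reading comes with each control period).
- get_image(name): name is "scene" or "top"; returns the picture (480x640x3 uint8, red, green, blue); there is no depth.
- camera_info(name): a dict with "intrinsics" (3x3 intrinsics, pixels), "R" (3x3) and "t" (3): a world point X has camera coordinates R X + t. Camera axes: x right, y down, z forward; pixel columns grow to the right and rows downward; lengths in mm; the calibration is good to about 2 mm. A picture is of the moment at which its call begins. camera_info takes no time and is no camera call.
- job_done(): hands the job in; it is judged then, once.
The state is a dict: "clock": time; "joints": joint angles; "joint_vel": joint speeds; "joint_efforts": joint torques, N m; "position": TCP position; "ee_rot": TCP orientation; "contact_force": force on the tool from outside, world axes, zero at the start; "wrist_torque": the same for the moment, N m; "gripper_width": finger opening in mm; "grasp_force": force on a finger pad.
Only numpy, scipy, OpenCV 4.12 (cv2) and the standard library are available. Lean on these libraries where they do the work, as an engineer would, in place of code of your own. Each camera call takes 0.05 s, during which the arm holds its last target. There are 200 camera calls.

## Working session

There is one attempt and no reset: what is moved stays moved. The work goes in short steps, Python scripts to look and compute and a tool call to move; the robot and the scene stay as the last step left them, time stands still between calls to the robot, and variables do not carry over. Pictures are saved under pics/ and viewed, at most 14 in all, crops included, and the job is handed in when it is done.

Besides the shell and the picture viewer there is one more tool, called after "Emit:" as name(argument=value, ...) on one line, values as JSON. send_rows: Moves the arm, as the interface text tells. Its arguments: {"type":"object","properties":{"series":{"type":"array"}},"required":["series"]}

```bash
ls; mkdir -p pics; python3 - <<'E'
from bench import monitor,get_image,camera_info
import cv2
for n in("scene","top"):
    cv2.imwrite(f"pics/{n}0.png",get_image(n)[:,:,::-1]); c=camera_info(n); print(n,c)
print(monitor.read_state())
E
```

```text
pics
scene {'intrinsics': array([[544.21711244,   0.        , 316.87324484],
       [  0.        , 544.21711244, 242.23850137],
       [  0.        ,   0.        ,   1.        ]]), 'R': array([[ 0.75343584,  0.65724497,  0.01906515],
       [ 0.34710046, -0.37293951, -0.86048672],
       [-0.55844042,  0.65493906, -0.50911602]]), 't': array([-409.83416084,  -84.46425874, 1719.0099507 ])}
top {'intrinsics': array([[613.2120743 ,   0.        , 321.82337785],
       [  0.        , 613.2120743 , 239.72764417],
       [  0.        ,   0.        ,   1.        ]]), 'R': array([[ 0.02527966, -0.99937917,  0.02454002],
       [-0.98133145, -0.02948986, -0.19004981],
       [ 0.1906555 , -0.0192775 , -0.98146771]]), 't': array([   9.18798087,  501.70145237, 1528.73265241])}
{'clock': 0.1, 'joints': array([ 1.59861126e+00,  3.85483096e-01,  6.78655114e-03, -4.34753709e-04,
       -1.19395871e+00, -2.58578442e-01]), 'joint_vel': array([ 0.00038996, -0.00158613,  0.00287072,  0.00152774, -0.00192895,
       -0.0008755 ]), 'joint_efforts': array([ 1.47164763e-03, -3.93317342e+01,  1.88929778e+01,  4.19796467e+00,
       -2.58852793e-03,  7.72088420e-07]), 'position': array([142.81957367, 607.90944859, 209.238365  ]), 'ee_rot': array([ 9.93341224e-01, -1.15205505e-01, -6.73403221e-05,  9.48782333e-04]), 'contact_force': array([ 0.25978395, -0.2275527 ,  0.70435433]), 'wrist_torque': array([-0.0196147 , -0.01328904,  0.02592966]), 'grasp_force': 0.0, 'gripper_width': 85.43914629680192}
```

View pics/top0.png

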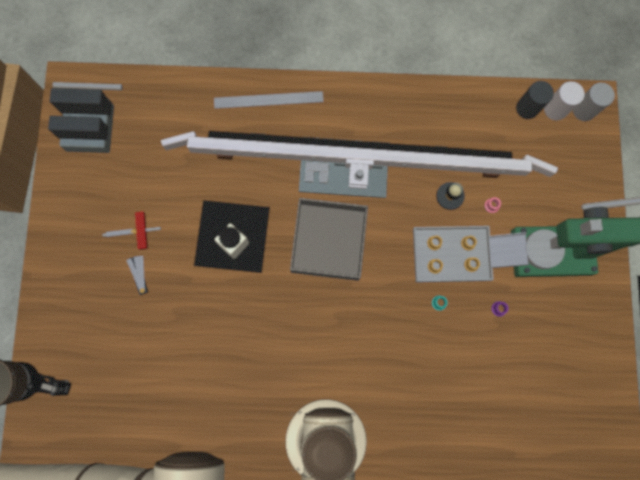

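View pics/scene0.png

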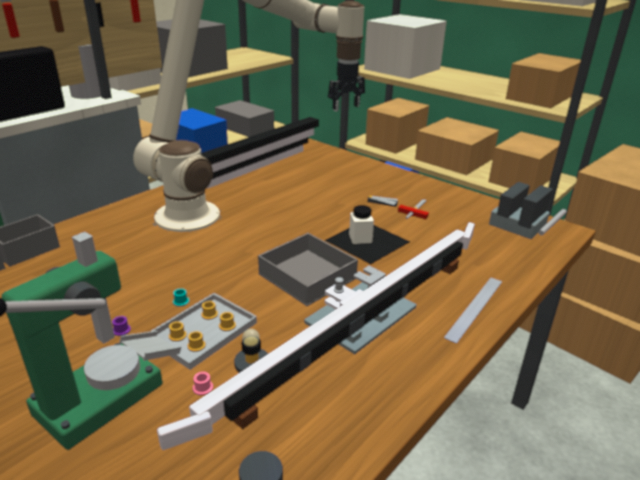

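Candidates in the top view: gold bushings at (435,242), (469,242), (435,266) and (472,264). Look-alikes are teal (440,302), purple (500,308) and pink (493,204). The jar is at (232,238) and nothing else resembles it. The pin is at (359,172), and the notch lug is to its left at (317,172). I'll measure and check these in one crop.

```bash
cat > h.py <<'E'
import numpy as np, cv2
from bench import monitor,get_image,camera_info
from scipy.spatial.transform import Rotation as Ro
C={n:camera_info(n) for n in("scene","top")}
def ray(n,p,z):
    c=C[n]; d=c["R"].T@np.linalg.solve(c["intrinsics"],[p[0],p[1],1.]); o=-c["R"].T@c["t"]
    return o+d*(z-o[2])/d[2]
def proj(n,X):
    c=C[n]; q=c["intrinsics"]@(c["R"]@np.asarray(X,float)+c["t"]); return q[:2]/q[2]
def hsv(im): return cv2.cvtColor(im,cv2.COLOR_RGB2HSV)
def blobs(m,amin=10):
    n,l,s,c=cv2.connectedComponentsWithStats(m.astype(np.uint8)); return [(c[i],s[i],l==i) for i in range(1,n) if s[i][4]>=amin]
def rect(mask):
    k=max(cv2.findContours(mask.astype(np.uint8),cv2.RETR_EXTERNAL,cv2.CHAIN_APPROX_NONE)[0],key=cv2.contourArea); return k,cv2.minAreaRect(k)
def delta(p,R):
    """tool-frame shift and turn to reach world p, rotation matrix R"""
    s=monitor.read_state(); A=Ro.from_quat(s["ee_rot"])
    return A.inv().apply(np.asarray(p)-s["position"]).round(1),(A.inv()*Ro.from_matrix(R)).as_rotvec().round(3)
def bushes(im=None):
    h=hsv(get_image("top") if im is None else im); m=(h[...,0]>11)&(h[...,0]<28)&(h[...,1]>150)&(h[...,2]>120)
    return [(c.round(1),int(s[4]),ray("top",c,20).round(1)) for c,s,_ in blobs(m,15)]
E
python3 - <<'E'
from h import *
im=cv2.imread("pics/top0.png")[:,:,::-1]; h=hsv(im)
for b in bushes(im): print("bush",b)
print("h gold",h[242,429:441],h[266,429:441,0], "wood",h[330,300])
# mat, tote
sub=np.zeros(im.shape[:2],bool); sub[190:285,185:280]=1
m=(h[...,2]<60)&sub
k,r=rect(cv2.morphologyEx(m.astype(np.uint8),cv2.MORPH_CLOSE,np.ones((25,25)))); 
P=[ray("top",p,3)[:2].round(1) for p in cv2.boxPoints(r)]; print("mat",P,np.mean(P,0))
w=(h[...,2]>110)&(h[...,1]<80)&sub
print("jar white",[ (c.round(1),s) for c,s,_ in blobs(w,10)])
for nm,(y0,y1,x0,x1) in dict(jar=(215,265,208,258),).items(): pass
a=cv2.resize(im[210:265,200:270],None,fx=8,fy=8,interpolation=cv2.INTER_CUBIC)[:,:, ::-1][:,:560]
b=cv2.resize(im[150:205,295:395],None,fx=8,fy=8,interpolation=cv2.INTER_CUBIC)[:,:,::-1]
c=cv2.resize(im[195:285,285:500],None,fx=3.7,fy=3.7,interpolation=cv2.INTER_CUBIC)[:,:,::-1]
s=cv2.imread("pics/scene0.png"); d=cv2.resize(s[200:260,330:415],None,fx=4,fy=4,interpolation=cv2.INTER_CUBIC)
o=np.zeros((600,800,3),np.uint8)
a=cv2.resize(a,(350,275)); b=cv2.resize(b,(450,248)); c=cv2.resize(c,(640,268))
o[:275,:350]=a; o[:248,350:800]=b; o[280:548,:640]=c; 
cv2.imwrite("pics/crop1.png",o)
E
```

```text
h gold [[ 19 141 137]
 [ 19 132 141]
 [ 19 112 153]
 [ 18  71 159]
 [ 19  26 156]
 [ 50   5 153]
 [108   8 157]
 [ 95  10 153]
 [ 15   3 146]
 [ 18  31 138]
 [ 18  81 135]
 [ 19 121 147]] [ 19  19  19  19  19  15 120 102  90  30  16  18] wood [ 14 131 127]
mat [array([433.6, 353.3]), array([608.4, 345.5]), array([593.6, 167.2]), array([419. , 178.6])] [513.65 261.15]
jar white [(array([230.4, 225.2]), array([228, 224,   6,   4,  18], dtype=int32)), (array([232.3, 244.5]), array([215, 233,  32,  23, 243], dtype=int32))]
```

View pics/crop1.png

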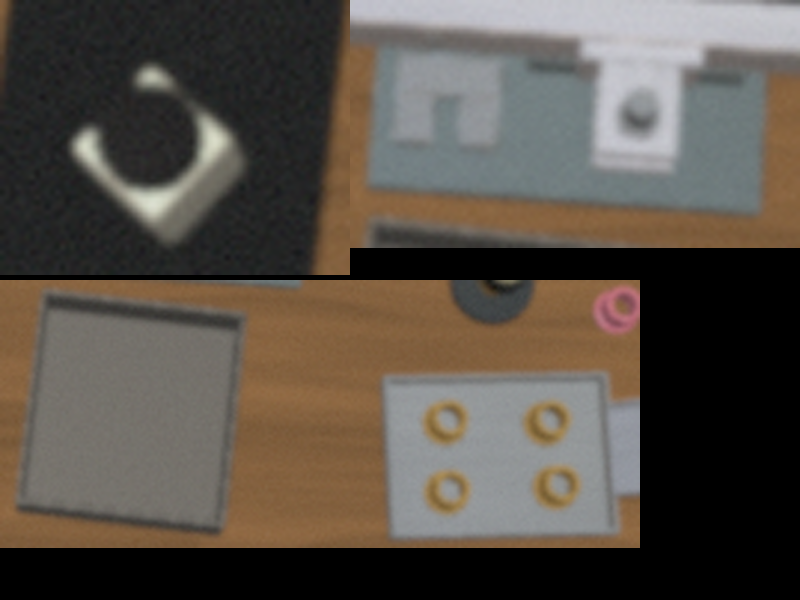

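The crop confirms four gold bushings standing in the tray. The jar's top-face corners are near (214,240), (230,223), (246,238) and (231,254). The pin knob is near (359,175) and the slot is open towards the robot. Next I'll get the numbers.

```bash
sed -i 's/m=(h\[...,0\]>11).*/m=(h[...,0]>=17)\&(h[...,0]<26)\&(h[...,1]>85)\&(h[...,2]>100)/' h.py; python3 - <<'E'
from h import *
im=cv2.imread("pics/top0.png")[:,:,::-1]; h=hsv(im)
for b in bushes(im): print("bush",b)
q=np.array([[214.4,239.6],[230.4,223],[246,238.2],[231,254.2]])
W=np.array([ray("top",p,81)[:2] for p in q]); print("jar",W.round(1),W.mean(0).round(1),[ (np.degrees(np.arctan2(*(W[(i+1)%4]-W[i])[::-1]))%90).round(1) for i in range(4)],[np.linalg.norm(W[(i+1)%4]-W[i]).round(1) for i in range(4)])
# strip: white rows per column
g=cv2.cvtColor(im,cv2.COLOR_RGB2GRAY).astype(float)
pts=[[],[]]
for x in list(range(200,295))+list(range(400,520)):
    col=g[125:185,x]; d=np.diff(cv2.GaussianBlur(col.reshape(-1,1),(1,3),0).ravel())
    r=np.argmax(d); f=r+1+np.argmin(d[r+1:r+14])
    for L,j in((0,r),(1,f)):
        w=abs(d[max(j-2,0):j+3]); pts[L].append((x,125.5+(np.arange(max(j-2,0),max(j-2,0)+len(w))*w).sum()/w.sum()))
for L in pts:
    P=np.array([ray("top",p,75)[:2] for p in L]); c=np.polyfit(P[:,1],P[:,0],1); res=P[:,0]-np.polyval(c,P[:,1]); ok=abs(res)<4
    c=np.polyfit(P[ok,1],P[ok,0],1); print("strip x=a*y+b",c,"yaw",np.degrees(-np.arctan(c[0])).round(2),ok.sum(),np.std(P[ok,0]-np.polyval(c,P[ok,1])).round(2))
# knob
sub=g[160:190,345:375]; print(sub[6:24,5:24].astype(int))
# tote
for nm,q,z in(("tote",[[298.3,201],[366.2,208],[357,278.5],[291,272]],60),("tray",[[414,227],[491,226],[494,281],[416,283]],20)):
    W=np.array([ray("top",p,z)[:2] for p in q]); print(nm,W.round(0).tolist(),W.mean(0).round(1),[np.linalg.norm(W[(i+1)%4]-W[i]).round() for i in range(4)])
print("lamp",ray("top",[450,196],20)[:2])
E
```

```text
bush (array([ 7. , 97.6]), 668, array([872.5, 883.7,  20. ]))
bush (array([547.5, 225. ]), 16, array([ 564.5, -575.5,   20. ]))
bush (array([434.1, 242.8]), 113, array([ 507.5, -272.7,   20. ]))
bush (array([467.9, 242.8]), 119, array([ 510., -362.,   20.]))
bush (array([471.2, 264.2]), 120, array([ 453.3, -369.5,   20. ]))
bush (array([597.7, 268. ]), 25, array([ 452.9, -703.1,   20. ]))
bush (array([434.3, 266.1]), 111, array([ 445.5, -272.6,   20. ]))
bush (array([141.9, 290.6]), 17, array([360.4, 479.4,  20. ]))
jar [[487.1 292.8]
 [530.9 255.2]
 [493.  214.1]
 [451.3 249.4]] [490.6 252.9] [np.float64(49.3), np.float64(47.4), np.float64(49.8), np.float64(50.5)] [np.float64(57.7), np.float64(55.8), np.float64(54.7), np.float64(56.3)]
strip x=a*y+b [3.88736170e-02 7.45926649e+02] yaw -2.23 215 0.27
strip x=a*y+b [3.90085144e-02 7.15483903e+02] yaw -2.23 215 0.33
[[153 182 195 197 197 196 194 195 194 198 196 198 194 191 190 193 192 181
  156]
 [166 187 197 200 199 195 195 196 196 196 198 196 192 193 193 193 192 183
  154]
 [172 192 199 198 199 196 196 195 192 193 194 193 192 193 195
[... 896 characters left out ...]
190 173
  145]
 [185 195 196 196 192 184 176 169 165 159 159 167 182 190 195 199 189 171
  144]
 [186 197 196 200 195 194 191 189 184 179 183 188 193 196 199 200 188 170
  143]
 [184 191 192 194 194 194 196 193 195 195 194 195 194 195 195 194 188 168
  139]
 [170 174 178 177 182 184 184 185 189 187 190 188 189 189 193 190 185 161
  139]]
tote [[599.0, 87.0], [586.0, -89.0], [402.0, -68.0], [414.0, 99.0]] [500.1   7.1] [np.float64(176.0), np.float64(185.0), np.float64(167.0), np.float64(186.0)]
tray [[548.0, -220.0], [557.0, -424.0], [411.0, -428.0], [400.0, -224.0]] [ 479.  -324.2] [np.float64(205.0), np.float64(146.0), np.float64(204.0), np.float64(148.0)]
lamp [ 635.795243   -316.49814204]
```

```bash
cat >> h.py <<'E'
def Rh(yaw,up=1):   # horizontal tool, z along yaw(deg), x up(1)/down(-1)
    a=np.radians(yaw); z=np.array([np.cos(a),np.sin(a),0]); x=np.array([0,0,up]); return np.c_[x,np.cross(z,x),z]
def Rd(yaw):        # tool down, x axis at yaw(deg)
    a=np.radians(yaw); return np.c_[[np.cos(a),np.sin(a),0],[np.sin(a),-np.cos(a),0],[0,0,-1]]
def st():
    s=monitor.read_state(); A=Ro.from_quat(s["ee_rot"]).as_matrix()
    print("t%.1f"%s["clock"],"p",s["position"].round(1),"x",A[:,0].round(3),"z",A[:,2].round(3),"yawx %.1f"%np.degrees(np.arctan2(A[1,0],A[0,0])),"j",s["joints"].round(2),"F",s["contact_force"].round(1),"w %.1f g %.1f"%(s["gripper_width"],s["grasp_force"]))
E
python3 - <<'E'
from h import *
k=ray("top",[358.8,172.5],102); print("knob top",k.round(1),"in scene px",proj("scene",k).round(1))
print("jar lid centre in scene",proj("scene",[490.6,252.9,103]).round(1))
c=np.array([490.6,252.9,0]);d=np.array([np.cos(np.radians(-40.7)),np.sin(np.radians(-40.7)),0])
p=c-100*d; p[2]=210; print(p,delta(p,Rd(-40.7)))
E
```

```text
knob top [667.4 -65.4 102. ] in scene px [339.5 278.7]
jar lid centre in scene [361.6 208.3]
[414.78656638 318.10984038 210.        ] (array([ 3.311e+02,  2.199e+02, -3.000e-01]), array([ 0.002, -0.001,  0.479]))
```

Emit:
send_rows(series=[[[41.4,27.5,0],[0,0,0],85],[[41.4,27.5,0],[0,0,0],85],[[41.4,27.5,0],[0,0,0],85],[[41.4,27.5,0],[0,0,0],85],[[41.4,27.5,0],[0,0,0],85],[[41.4,27.5,0],[0,0,0],85],[[41.4,27.5,0],[0,0,0],85],[[41.4,27.5,0],[0,0,0],85]])

```text
clock: 0.9
position: [415.8, 316.7, 210.0]
ee_rot: [0.993, -0.115, -0.0, 0.0]
contact_force: [0.4, 0.7, 1.0]
gripper_width: 85.1
grasp_force: 0.0
```

Emit:
send_rows(series=[[[0,0,0],[0,0,0.12],85],[[0,0,0],[0,0,0.12],85],[[0,0,0],[0,0,0.12],85],[[0,0,0],[0,0,0.12],85],[[0,0,0],[0,0,0],85]])

```text
clock: 1.4
position: [414.9, 318.2, 209.8]
ee_rot: [0.937, -0.348, -0.0, 0.0]
contact_force: [0.4, 0.5, -0.5]
gripper_width: 85.1
grasp_force: 0.0
```

```bash
python3 - <<'E'
from h import *
st(); print(delta([414.8,318.1,210],Rd(-40.7)),delta([414.8,318.1,210],Rh(-40.7)))
E
```

```text
t1.4 p [414.9 318.2 209.8] x [ 0.758 -0.653 -0.   ] z [-0.001 -0.001 -1.   ] yawx -40.7 j [ 0.96  0.21 -0.24 -0.   -1.12 -0.1 ] F [ 0.4  0.5 -0.5] w 85.1 g 0.0
(array([-0. ,  0.1, -0.2]), array([ 0.001,  0.   , -0.001])) (array([-0. ,  0.1, -0.2]), array([1.000e-03, 1.571e+00, 0.000e+00]))
```

Emit:
send_rows(series=[[[0,0,0],[0,0.131,0],85],[[0,0,0],[0,0.131,0],85],[[0,0,0],[0,0.131,0],85],[[0,0,0],[0,0.131,0],85],[[0,0,0],[0,0.131,0],85],[[0,0,0],[0,0.131,0],85]])

```text
clock: 2.0
position: [414.7, 319.1, 210.8]
ee_rot: [0.866, -0.319, 0.361, 0.133]
contact_force: [0.7, -0.3, -1.0]
gripper_width: 85.5
grasp_force: 0.0
```

Emit:
send_rows(series=[[[0,0,0],[0,0.131,0],85],[[0,0,0],[0,0.131,0],85],[[0,0,0],[0,0.131,0],85],[[0,0,0],[0,0.131,0],85],[[0,0,0],[0,0.131,0],85],[[0,0,0],[0,0.13,0],85]])

```text
clock: 2.6
position: [414.7, 319.6, 210.2]
ee_rot: [0.662, -0.244, 0.665, 0.247]
contact_force: [1.0, 0.2, -0.5]
gripper_width: 85.2
grasp_force: 0.0
```

```bash
python3 - <<'E'
from h import *
st(); print(delta([414.8,318.1,210],Rh(-40.7)))
im=get_image("scene")[:,:,::-1]
cv2.imwrite("pics/s1.png",cv2.resize(im[60:320,200:520],None,fx=2,fy=2,interpolation=cv2.INTER_CUBIC))
E
```

```text
t2.6 p [414.7 319.6 210.2] x [-0.002  0.005  1.   ] z [ 0.759 -0.651  0.005] yawx 115.3 j [ 1.4   0.67 -0.75  1.04 -1.65 -1.44] F [ 1.   0.2 -0.5] w 85.2 g 0.0
(array([-0.2,  1.1,  1. ]), array([-0.002, -0.005,  0.002]))
```

View pics/s1.png

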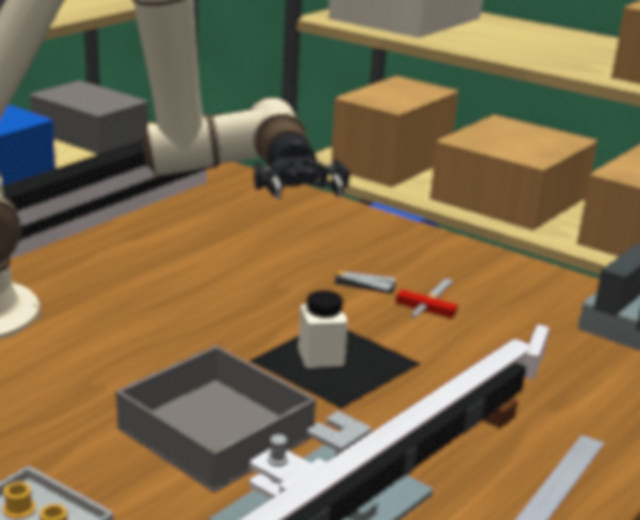

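Emit:
send_rows(series=[[[-14,0,0],[0,0,0],85],[[-14,0,0],[0,0,0],85],[[-14,0,0],[0,0,0],85],[[-14,0,0],[0,0,0],85],[[-14,0,0],[0,0,0],85],[[-14,0,0],[0,0,0],85],[[-14,0,0],[0,0,0],85],[[0,0,0],[0,0,0],85]])

```text
clock: 3.45
position: [415.0, 318.3, 110.6]
ee_rot: [0.663, -0.245, 0.663, 0.247]
contact_force: [0.4, 0.4, 0.2]
gripper_width: 85.0
grasp_force: 0.0
```

```bash
python3 - <<'E'
from h import *
st(); print(delta([414.8,318.1,60],Rh(-40.7)))
im=get_image("scene")[:,:,::-1]
cv2.imwrite("pics/s2.png",cv2.resize(im[60:260,220:420],None,fx=3,fy=3,interpolation=cv2.INTER_CUBIC))
E
```

```text
t3.5 p [415.  318.3 110.6] x [0.001 0.003 1.   ] z [ 0.758 -0.653  0.001] yawx 74.9 j [ 1.4   0.85 -0.75  1.03 -1.56 -1.59] F [0.4 0.4 0.2] w 85.0 g 0.0
(array([-50.6,   0.1,  -0.1]), array([ 0.001, -0.001,  0.003]))
```

View pics/s2.png

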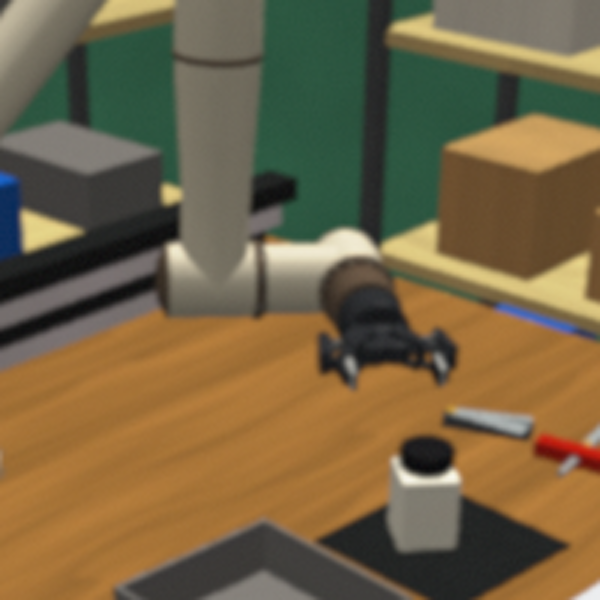

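Emit:
send_rows(series=[[[-10,0,0],[0,0,0],85],[[-10,0,0],[0,0,0],85],[[-10,0,0],[0,0,0],85],[[0,0,0],[0,0,0],85],[[0,0,0],[0,0,0],85]])

```text
clock: 4.0
position: [415.1, 318.4, 82.0]
ee_rot: [0.663, -0.246, 0.663, 0.246]
contact_force: [0.1, -0.1, 0.1]
gripper_width: 84.9
grasp_force: 0.0
```

```bash
python3 - <<'E'
from h import *
st(); print(monitor.read_state()["joint_efforts"].round(1))
im=get_image("top"); h=hsv(im)
s=get_image("scene")
o=np.hstack([cv2.resize(im[150:450,150:450],(400,400),interpolation=cv2.INTER_CUBIC),cv2.resize(s[120:260,240:380],(400,400),interpolation=cv2.INTER_CUBIC)])
cv2.imwrite("pics/s3.png",o[:,:,::-1])
E
```

```text
t4.0 p [415.1 318.4  82. ] x [-0.     0.001  1.   ] z [ 0.758 -0.652  0.001] yawx 101.2 j [ 1.4   0.9  -0.74  1.03 -1.53 -1.63] F [ 0.1 -0.1  0.1] w 84.9 g 0.0
[ -0.  -43.4   1.3  -0.3  -2.   -0. ]
```

View pics/s3.png

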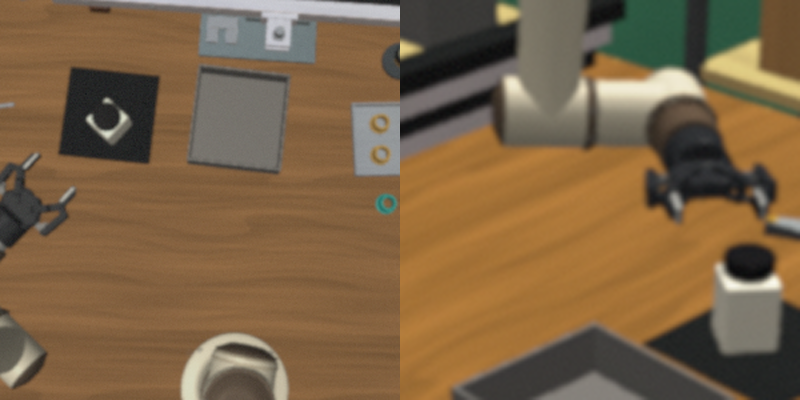

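```bash
python3 - <<'E'
from h import *
s=monitor.read_state(); d=np.array([.758,-.652,0])
for L in(100,150,200,250,300): print(L,(s["position"]-L*d).round(0),proj("scene",s["position"]-L*d).round(1),proj("scene",s["position"]-L*d-[0,0,45]).round(1))
E
```

```text
100 [339. 384.  82.] [348.  185.7] [347.4 198.4]
150 [301. 416.  82.] [345.1 179.3] [344.5 191.8]
200 [263. 449.  82.] [342.3 173.2] [341.7 185.5]
250 [226. 482.  82.] [339.7 167.4] [339.1 179.5]
300 [188. 514.  82.] [337.1 161.9] [336.6 173.7]
```

Emit:
send_rows(series=[[[-7,0,0],[0,0,0],85],[[-7,0,0],[0,0,0],85],[[0,0,0],[0,0,0],85],[[0,0,0],[0,0,0],85]])

```text
clock: 4.5
position: [415.1, 318.4, 68.0]
ee_rot: [0.663, -0.246, 0.663, 0.246]
contact_force: [-1.0, -0.7, -0.0]
gripper_width: 85.1
grasp_force: 0.0
```

```bash
python3 - <<'E'
from h import *
st(); print(monitor.read_state()["joint_efforts"].round(1))
for a in(0,50,100,150,190): print(proj("scene",np.array([165,533,82])-a*np.array([.652,.758,0])).round(1))
E
```

```text
t4.5 p [415.1 318.4  68. ] x [-0.     0.001  1.   ] z [ 0.758 -0.652  0.001] yawx 98.9 j [ 1.4   0.93 -0.74  1.03 -1.52 -1.65] F [-1.  -0.7 -0. ] w 85.1 g 0.0
[ -0.  -44.    0.9  -0.4  -2.   -0. ]
[335.5 158.8]
[321.6 159.3]
[307.6 159.8]
[293.5 160.3]
[282.2 160.8]
```

Emit:
send_rows(series=[[[-7,0,0],[0,0,0],85],[[-7,0,0],[0,0,0],85],[[0,0,25],[0,0,0],85],[[0,0,25],[0,0,0],85],[[0,0,25],[0,0,0],85],[[0,0,25],[0,0,0],85],[[0,0,20],[0,0,0],85],[[0,0,0],[0,0,0],85]])

```text
clock: 5.3
position: [506.9, 237.1, 53.9]
ee_rot: [0.662, -0.247, 0.662, 0.248]
contact_force: [-0.5, -0.6, 0.4]
gripper_width: 85.2
grasp_force: 0.0
```

```bash
python3 - <<'E'
from h import *
st(); print(monitor.read_state()["joint_efforts"].round(1))
im=get_image("top");s=get_image("scene")
o=np.hstack([cv2.resize(im[190:290,150:290],(560,400),interpolation=cv2.INTER_CUBIC),cv2.resize(s[180:280,320:380],(240,400),interpolation=cv2.INTER_CUBIC)])
cv2.imwrite("pics/s4.png",o[:,:,::-1])
E
```

```text
t5.3 p [506.9 237.1  53.9] x [0.001 0.001 1.   ] z [ 0.755 -0.656  0.   ] yawx 65.3 j [ 1.11  0.93 -0.85  1.32 -1.52 -1.77] F [-0.5 -0.6  0.4] w 85.2 g 0.0
[ -0.7 -43.2  -0.3  -0.4  -2.   -0. ]
```

View pics/s4.png

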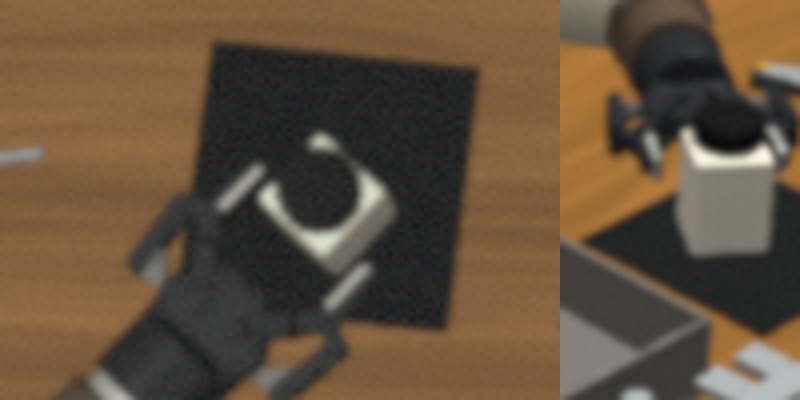

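The gripper straddles the jar, with the fingertips at (262,168) and (370,268) in the crop, so it is slightly shallow. I'll advance a little and close.

Emit:
send_rows(series=[[[0,0,8],[0,0,0],85],[[0,0,0],[0,0,0],55],[[0,0,0],[0,0,0],45],[[0,0,0],[0,0,0],45],[[0,0,0],[0,0,0],45],[[0,0,0],[0,0,0],45],[[0,0,0],[0,0,0],45],[[0,0,0],[0,0,0],45]])

```text
clock: 6.2
position: [512.1, 235.5, 54.2]
ee_rot: [0.663, -0.246, 0.663, 0.246]
contact_force: [-0.5, 2.0, 0.2]
gripper_width: 57.4
grasp_force: 69.0
```

```bash
python3 - <<'E'
from h import *
st()
im=get_image("top")
cv2.imwrite("pics/s5.png",cv2.resize(im[190:290,150:290],(560,400),interpolation=cv2.INTER_CUBIC)[:,:,::-1])
E
```

```text
t6.2 p [512.1 235.5  54.2] x [-0. -0.  1.] z [ 0.758 -0.652 -0.   ] yawx -129.6 j [ 1.09  0.93 -0.85  1.34 -1.52 -1.77] F [-0.5  2.   0.2] w 57.4 g 69.0
```

View pics/s5.png

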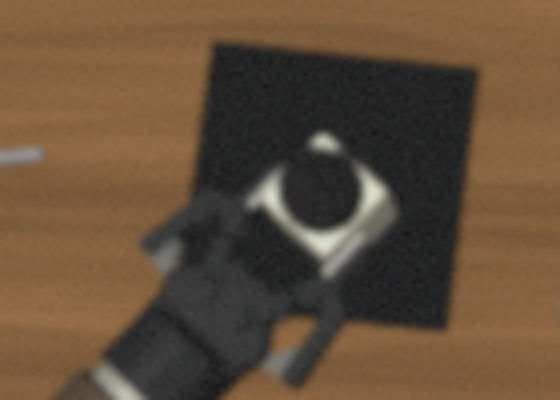

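Emit:
send_rows(series=[[[8,0,0],[0,0,0],45],[[8,0,0],[0,0,0],45],[[8,0,0],[0,0,0],45],[[8,0,0],[0,0,0],45],[[8,0,0],[0,0,0],45],[[5,0,0],[0,0,0],45],[[0,0,0],[0,0,0],45]])

```text
clock: 6.95
position: [512.1, 235.0, 100.1]
ee_rot: [0.663, -0.247, 0.663, 0.246]
contact_force: [-0.2, -0.5, -3.4]
gripper_width: 56.8
grasp_force: 69.0
```

Emit:
send_rows(series=[[[0,0,0],[0,0,-0.131],45],[[0,0,0],[0,0,-0.131],45],[[0,0,0],[0,0,-0.131],45],[[0,0,0],[0,0,-0.131],45],[[0,0,0],[0,0,-0.131],45],[[0,0,0],[0,0,-0.131],45],[[0,0,0],[0,0,-0.131],45],[[0,0,0],[0,0,-0.131],45]])

```text
clock: 7.75
position: [512.0, 234.9, 98.9]
ee_rot: [0.697, 0.121, 0.449, 0.546]
contact_force: [-0.8, 0.9, -3.7]
gripper_width: 57.2
grasp_force: 69.0
```

```bash
python3 -c "
from h import *
st()"
```

```text
t7.8 p [512.  234.9  98.9] x [0.567 0.659 0.494] z [ 0.758 -0.652 -0.   ] yawx 49.3 j [ 1.09  0.84 -0.87  1.34 -1.54 -0.65] F [-0.8  0.9 -3.7] w 57.2 g 69.0
```

Emit:
send_rows(series=[[[0,0,0],[0,0,-0.131],45],[[0,0,0],[0,0,-0.131],45],[[0,0,0],[0,0,-0.131],45],[[0,0,0],[0,0,-0.131],45],[[0,0,0],[0,0,-0.131],45],[[0,0,0],[0,0,-0.131],45],[[0,0,0],[0,0,-0.131],45],[[0,0,0],[0,0,-0.131],45]])

```text
clock: 8.55
position: [512.0, 234.9, 98.9]
ee_rot: [0.543, 0.453, 0.116, 0.698]
contact_force: [-0.6, -0.0, -3.7]
gripper_width: 56.9
grasp_force: 69.0
```

Emit:
send_rows(series=[[[0,0,0],[0,0,-0.131],45],[[0,0,0],[0,0,-0.131],45],[[0,0,0],[0,0,-0.131],45],[[0,0,0],[0,0,-0.131],45],[[0,0,0],[0,0,-0.131],45],[[0,0,0],[0,0,-0.131],45],[[0,0,0],[0,0,-0.131],45],[[0,0,0],[0,0,-0.1286],45]])

```text
clock: 9.35
position: [512.0, 234.9, 98.9]
ee_rot: [0.244, 0.664, -0.248, 0.662]
contact_force: [-1.1, 0.4, -3.5]
gripper_width: 57.2
grasp_force: 69.0
```

```bash
python3 - <<'E'
from h import *
st(); print(delta([512.1,235,54],Rh(-40.7,-1)))
s=get_image("scene"); im=get_image("top")
o=np.hstack([cv2.resize(s[150:270,300:420],(400,400),interpolation=cv2.INTER_CUBIC),cv2.resize(im[180:280,170:270],(400,400),interpolation=cv2.INTER_CUBIC)])
cv2.imwrite("pics/s6.png",o[:,:,::-1])
E
```

```text
t9.3 p [512.  234.9  98.9] x [-0.004 -0.004 -1.   ] z [ 0.758 -0.652 -0.   ] yawx -131.2 j [ 1.09  0.84 -0.87  1.34 -1.54  1.44] F [-1.1  0.4 -3.5] w 57.2 g 69.0
(array([44.9,  0.4, -0. ]), array([-0.001, -0.   ,  0.006]))
```

View pics/s6.png

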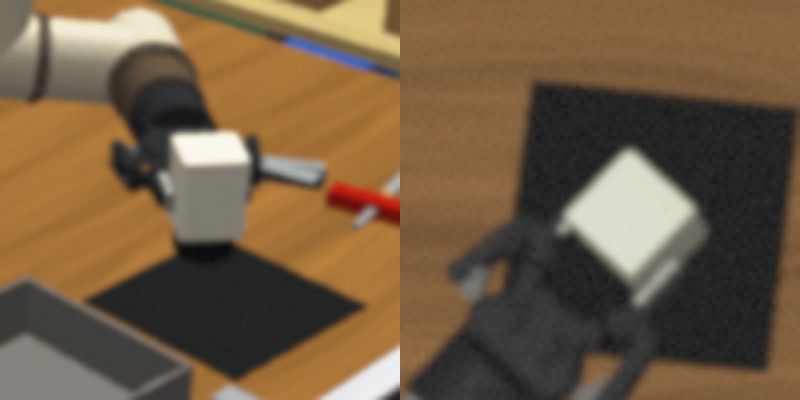

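The jar is held inverted above the mat, lid down. I'll lower it now.

Emit:
send_rows(series=[[[9,0,0],[0,0,0],45],[[9,0,0],[0,0,0],45],[[9,0,0],[0,0,0],45],[[8,0,0],[0,0,0],45],[[6,0,0],[0,0,0],45],[[3,0,0],[0,0,0],45],[[1.5,0,0],[0,0,0],45],[[0,0,0],[0,0,0],45]])

```text
clock: 10.25
position: [512.1, 235.0, 53.7]
ee_rot: [0.246, 0.663, -0.246, 0.663]
contact_force: [0.3, 0.5, -2.7]
gripper_width: 57.0
grasp_force: 69.0
```

Emit:
send_rows(series=[[[0.8,0,0],[0,0,0],45],[[0.4,0,0],[0,0,0],45],[[0,0,0],[0,0,0],45]])

```text
clock: 10.55
position: [512.1, 235.0, 52.7]
ee_rot: [0.246, 0.663, -0.246, 0.663]
contact_force: [0.3, 0.0, -3.2]
gripper_width: 57.4
grasp_force: 69.0
```

Emit:
send_rows(series=[[[0.7,0,0],[0,0,0],45],[[0,0,0],[0,0,0],45],[[0,0,0],[0,0,0],45]])

```text
clock: 10.85
position: [512.1, 235.0, 52.1]
ee_rot: [0.246, 0.663, -0.246, 0.663]
contact_force: [-0.0, 0.1, -2.8]
gripper_width: 57.1
grasp_force: 69.1
```

Emit:
send_rows(series=[[[0.7,0,0],[0,0,0],45],[[0,0,0],[0,0,0],45],[[0,0,0],[0,0,0],45]])

```text
clock: 11.15
position: [512.1, 235.1, 52.1]
ee_rot: [0.246, 0.662, -0.246, 0.664]
contact_force: [-1.9, 0.0, 3.9]
gripper_width: 57.2
grasp_force: 69.2
```

Emit:
send_rows(series=[[[0,0,0],[0,0,0],62],[[0,0,0],[0,0,0],70],[[0,0,0],[0,0,0],85],[[0,0,0],[0,0,0],85],[[0,0,0],[0,0,0],85],[[0,0,-15],[0,0,0],85],[[0,0,-25],[0,0,0],85],[[0,0,-25],[0,0,0],85]])

```text
clock: 11.95
position: [462.4, 277.2, 51.1]
ee_rot: [0.246, 0.663, -0.247, 0.663]
contact_force: [0.7, 0.8, -0.4]
gripper_width: 84.9
grasp_force: 0.0
```

Emit:
send_rows(series=[[[0,0,-25],[0,0,0],85],[[-10,0,-25],[0,0,0],85],[[-25,0,-10],[0,0,0],85],[[-30,0,0],[0,0,0],85],[[-30,0,0],[0,0,0],85],[[-30,0,0],[0,0,0],85],[[-30,0,0],[0,0,0],85],[[0,0,0],[0,0,0],85]])

```text
clock: 12.75
position: [417.3, 316.7, 208.9]
ee_rot: [0.248, 0.663, -0.244, 0.663]
contact_force: [0.1, 0.1, 0.3]
gripper_width: 84.8
grasp_force: 0.0
```

```bash
python3 - <<'E'
from h import *
st()
s=get_image("scene"); im=get_image("top")
o=np.hstack([cv2.resize(s[150:270,300:420],(400,400),interpolation=cv2.INTER_CUBIC),cv2.resize(im[180:280,170:270],(400,400),interpolation=cv2.INTER_CUBIC)])
cv2.imwrite("pics/s7.png",o[:,:,::-1])
h=hsv(im); w=(h[...,2]>110)&(h[...,1]<80); w[:200]=0;w[275:]=0;w[:,:205]=0;w[:,268:]=0
for c,q,m in blobs(w,20): print(c,q)
for b in bushes(im): 
    if 380<b[2][0]<620 and -450<b[2][1]<-150: print("bush",b)
E
```

```text
t12.8 p [417.3 316.7 208.9] x [ 0.002  0.005 -1.   ] z [ 0.758 -0.652 -0.002] yawx 69.3 j [ 1.39  0.66 -0.76  1.04 -1.65  1.7 ] F [0.1 0.1 0.3] w 84.8 g 0.0
[230.15325077 237.57120743] [214 221  32  33 646]
bush (array([434.1, 242.8]), 114, array([ 507.4, -272.6,   20. ]))
bush (array([467.9, 242.7]), 121, array([ 510.3, -362.1,   20. ]))
bush (array([434.4, 265.8]), 113, array([ 446.1, -272.9,   20. ]))
bush (array([471.3, 264.2]), 121, array([ 453.3, -369.8,   20. ]))
```

View pics/s7.png

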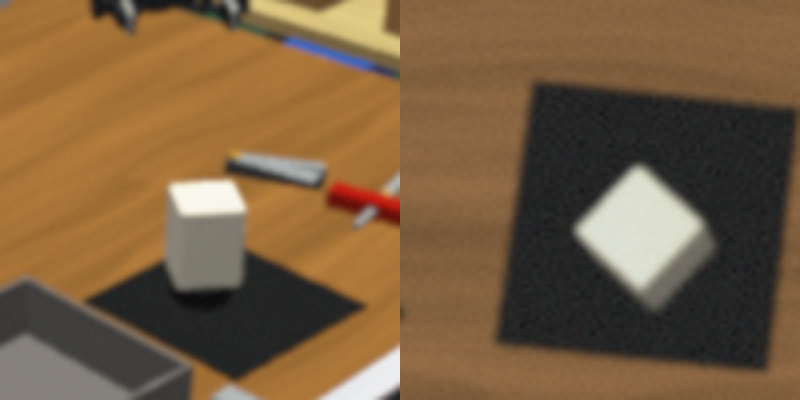

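```bash
python3 - <<'E'
from h import *
s=monitor.read_state(); A=Ro.from_quat(s["ee_rot"])
for yaw in(-2.2,60,20,100):
    v=(A.inv()*Ro.from_matrix(Rd(yaw))).as_rotvec(); print(yaw,v.round(3),np.linalg.norm(v).round(2),[(A*Ro.from_rotvec(v*f)).as_matrix()[:,2].round(2).tolist() for f in(.25,.5,.75)])
E
```

```text
-2.2 [1.832 0.639 1.833] 2.67 [[0.42, -0.87, -0.25], [0.1, -0.8, -0.6], [-0.06, -0.46, -0.89]]
60 [1.07 1.29 1.07] 1.99 [[0.55, -0.76, -0.35], [0.32, -0.66, -0.68], [0.12, -0.39, -0.91]]
20 [1.574 0.921 1.574] 2.41 [[0.47, -0.83, -0.29], [0.19, -0.75, -0.63], [0.01, -0.44, -0.9]]
100 [0.537 1.502 0.536] 1.68 [[0.63, -0.68, -0.37], [0.44, -0.56, -0.7], [0.21, -0.32, -0.92]]
```

Emit:
send_rows(series=[[[0,0,0],[0.0964,0.0336,0.0965],85],[[0,0,0],[0.0964,0.0336,0.0965],85],[[0,0,0],[0.0964,0.0336,0.0965],85],[[0,0,0],[0.0964,0.0336,0.0965],85],[[0,0,0],[0.0964,0.0336,0.0965],85],[[0,0,0],[0.0964,0.0336,0.0965],85],[[0,0,0],[0.0964,0.0336,0.0965],85],[[0,0,0],[0.0964,0.0336,0.0965],85]])

```text
clock: 13.65
position: [417.2, 316.7, 204.3]
ee_rot: [0.726, 0.464, -0.177, 0.476]
contact_force: [0.1, 1.0, -0.9]
gripper_width: 84.9
grasp_force: 0.0
```

Emit:
send_rows(series=[[[0,0,0],[0.0964,0.0336,0.0965],85],[[0,0,0],[0.0964,0.0336,0.0965],85],[[0,0,0],[0.0964,0.0336,0.0965],85],[[0,0,0],[0.0964,0.0336,0.0965],85],[[0,0,0],[0.0964,0.0336,0.0965],85],[[0,0,0],[0.0964,0.0336,0.0965],85],[[0,0,0],[0.0964,0.0336,0.0965],85],[[0,0,0],[0.0964,0.0336,0.0965],85]])

```text
clock: 14.45
position: [417.3, 316.5, 204.6]
ee_rot: [0.981, 0.122, -0.053, 0.143]
contact_force: [-0.1, -1.1, 0.1]
gripper_width: 85.3
grasp_force: 0.0
```

Emit:
send_rows(series=[[[0,0,0],[0.0964,0.0336,0.0965],85],[[0,0,0],[0.0964,0.0336,0.0965],85],[[0,0,0],[0.0964,0.0336,0.0965],85],[[0,0,0],[0,0,0],85]])

```text
clock: 14.85
position: [416.2, 314.2, 205.6]
ee_rot: [1.0, -0.021, -0.001, 0.001]
contact_force: [1.1, 0.4, 0.3]
gripper_width: 85.3
grasp_force: 0.0
```

```bash
python3 - <<'E'
from h import *
st(); print(delta([667.4,-65.4,200],Rd(-2.23)))
E
```

```text
t14.8 p [416.2 314.2 205.6] x [ 0.999 -0.042 -0.001] z [-0.001 -0.003 -1.   ] yawx -2.4 j [ 0.96  0.21 -0.25  0.   -1.11  0.57] F [1.1 0.4 0.3] w 85.3 g 0.0
(array([266.7, 368.8,   6.2]), array([ 0.003,  0.001, -0.003]))
```

Emit:
send_rows(series=[[[33.3,36,0],[0,0,0],60],[[33.3,36,0],[0,0,0],60],[[33.3,36,0],[0,0,0],60],[[33.3,36,0],[0,0,0],60],[[33.3,36,0],[0,0,0],60],[[33.3,36,0],[0,0,0],60],[[33.3,36,0],[0,0,0],60],[[33.3,36,0],[0,0,0],60]])

```text
clock: 15.65
position: [673.5, 17.1, 204.6]
ee_rot: [1.0, -0.018, -0.002, 0.002]
contact_force: [0.6, 1.0, 0.1]
gripper_width: 60.0
grasp_force: 0.0
```

Emit:
send_rows(series=[[[0.5,40,5],[0,0,0],60],[[0,40.8,5],[0,0,0],60],[[0,0,10],[0,0,0],60],[[0,0,25],[0,0,0],60],[[0,0,25],[0,0,0],60],[[0,0,10],[0,0,0],60],[[0,0,0],[0,0,0],60]])

```text
clock: 16.35
position: [668.8, -61.8, 123.9]
ee_rot: [1.0, -0.019, -0.003, 0.002]
contact_force: [-0.0, -0.5, 0.2]
gripper_width: 59.8
grasp_force: 0.0
```

```bash
python3 - <<'E'
from h import *
st(); print(delta([667.4,-65.4,79],Rd(-2.23)))
E
```

```text
t16.4 p [668.8 -61.8 123.9] x [ 0.999 -0.037 -0.006] z [-0.006 -0.003 -1.   ] yawx -2.1 j [ 0.15  0.53  0.02  0.   -1.07  1.38] F [-0.  -0.5  0.2] w 59.8 g 0.0
(array([-1. ,  3.4, 45. ]), array([0.004, 0.006, 0.002]))
```

Emit:
send_rows(series=[[[-1,3.4,10],[0.004,0.006,0.002],60],[[0,0,15],[0,0,0],60],[[0,0,12],[0,0,0],60],[[0,0,6],[0,0,0],60],[[0,0,2],[0,0,0],60],[[0,0,0],[0,0,0],60],[[0,0,0],[0,0,0],60]])

```text
clock: 17.05
position: [669.5, -65.8, 82.9]
ee_rot: [1.0, -0.02, 0.004, -0.001]
contact_force: [0.0, -0.7, 0.5]
gripper_width: 60.0
grasp_force: 0.0
```

```bash
python3 - <<'E'
from h import *
st(); print(delta([667.4,-65.4,79],Rd(-2.23)))
im=get_image("top");s=get_image("scene")
o=np.hstack([cv2.resize(im[140:220,300:400],(500,400),interpolation=cv2.INTER_CUBIC),cv2.resize(s[230:310,310:370],(300,400),interpolation=cv2.INTER_CUBIC)])
cv2.imwrite("pics/s8.png",o[:,:,::-1])
E
```

```text
t17.1 p [669.5 -65.8  82.9] x [ 0.999 -0.04   0.008] z [ 0.008  0.001 -1.   ] yawx -2.3 j [ 0.14  0.56 -0.03 -0.   -0.97  1.39] F [ 0.  -0.7  0.5] w 60.0 g 0.0
(array([-2.2, -0.3,  3.9]), array([-0.002, -0.008, -0.001]))
```

View pics/s8.png

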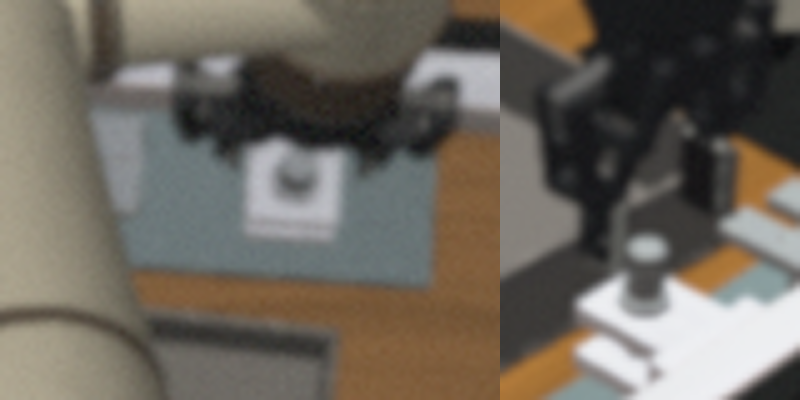

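```bash
python3 - <<'E'
from h import *
s=monitor.read_state()["position"]
print(proj("top",s),proj("scene",s), proj("scene",s+[0,0,19]),proj("top",s+[0,0,19]))
print(ray("top",[361,171.5],91))
print("knob top scene pix", 310+148/5, 230+250/5, "knob z102 at 667.4,-65.4:",proj("scene",[667.4,-65.4,102]),proj("scene",[667.4,-65.4,76]),proj("top",[667.4,-65.4,102]),proj("top",[667.4,-65.4,76]))
A=[]; b=[]
for n,p in(("top",(358.9,172.5)),("scene",(339.6,278.5))):
    c=C[n]; d=c["R"].T@np.linalg.solve(c["intrinsics"],[*p,1.]); d/=np.linalg.norm(d); o=-c["R"].T@c["t"]; P=np.eye(3)-np.outer(d,d); A.append(P); b.append(P@o)
print(np.linalg.solve(sum(A),sum(b)))
E
```

```text
[358.333088   173.95104143] [339.73870395 285.90689791] [340.07329999 279.12798373] [358.95373976 171.74199842]
[673.70166178 -71.84802569  91.        ]
knob top scene pix 339.6 280.0 knob z102 at 667.4,-65.4: [339.47159179 278.6826717 ] [339.02179073 287.9278846 ] [358.81083133 172.50602864] [357.96723993 175.50444756]
[667.45559846 -65.42023816 102.4989725 ]
```

Emit:
send_rows(series=[[[-2,0,1.5],[0,-0.006,0],60],[[0,0,1.5],[0,0,0],60],[[0,0,0],[0,0,0],30],[[0,0,0],[0,0,0],10],[[0,0,0],[0,0,0],10],[[0,0,0],[0,0,0],10],[[0,0,0],[0,0,0],10],[[0,0,0],[0,0,0],10]])

```text
clock: 17.95
position: [668.4, -67.1, 81.7]
ee_rot: [1.0, -0.02, 0.002, 0.0]
contact_force: [-0.3, -3.7, 6.8]
gripper_width: 10.3
grasp_force: 5.4
```

```bash
python3 - <<'E'
from h import *
st(); print(delta([667.4,-65.4,79],Rd(-2.23)))
E
```

```text
t17.9 p [668.4 -67.1  81.7] x [ 0.999 -0.04   0.004] z [ 0.004 -0.001 -1.   ] yawx -2.3 j [ 0.14  0.56 -0.03  0.   -0.97  1.39] F [-0.3 -3.7  6.8] w 10.3 g 5.4
(array([-1.1, -1.7,  2.7]), array([ 0.   , -0.004, -0.001]))
```

```bash
python3 - <<'E'
from h import *
im=get_image("top");s=get_image("scene")
o=np.hstack([cv2.resize(im[140:220,330:390],(375,500),interpolation=cv2.INTER_CUBIC),cv2.resize(s[240:310,310:370],(425,500),interpolation=cv2.INTER_CUBIC)])
cv2.imwrite("pics/s9.png",o[:,:,::-1])
E
```

```text
(no output)
```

View pics/s9.png

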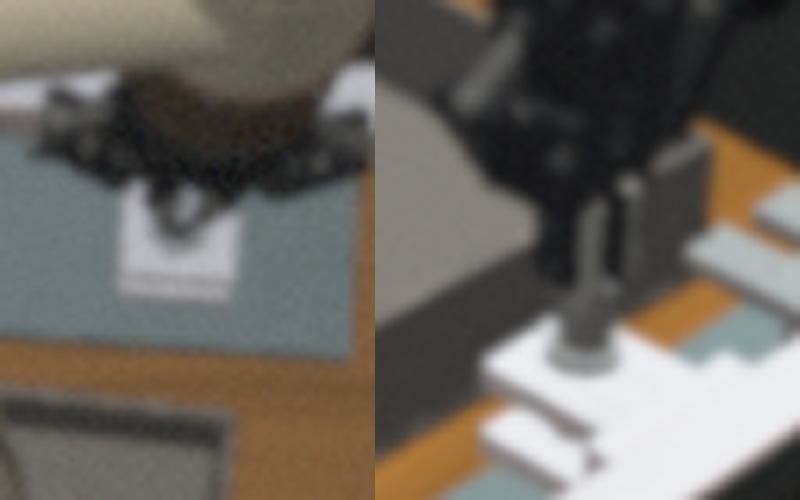

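Emit:
send_rows(series=[[[0,0,0],[0,0,0],60],[[0,0,0],[0,0,0],60],[[0,0,0],[0,0,0],60],[[0,0,0],[0,0,0],60]])

```text
clock: 18.45
position: [666.7, -65.4, 78.5]
ee_rot: [1.0, -0.02, -0.0, -0.001]
contact_force: [-0.4, -0.1, -0.4]
gripper_width: 60.1
grasp_force: 0.0
```

```bash
python3 - <<'E'
from h import *
st()
im=get_image("top");s=get_image("scene")
g=cv2.cvtColor(im,cv2.COLOR_RGB2GRAY); print(g[168:182,350:368])
g=cv2.cvtColor(s,cv2.COLOR_RGB2GRAY); print(g[270:296,326:354])
E
```

```text
t18.4 p [666.7 -65.4  78.5] x [ 0.999 -0.04  -0.001] z [-0.001  0.002 -1.   ] yawx -2.3 j [ 0.14  0.57 -0.04 -0.   -0.97  1.39] F [-0.4 -0.1 -0.4] w 60.1 g 0.0
[[ 35  36  45  58  64  73  59  42  34  18  32  26  28  25  27  20  26  21]
 [ 59  68  79  99 115 116 105  83  62  45  37  36  31  33  34  37  35  33]
 [100 114 126 143 152 149 134 113  94  84  73  65  60  64  65  69  72  70]
 [141 155 165 170 168 154 145 134 124 116 108 104  99 108 111 116 118 117]
 [163 177 182 179 164 147 137 141 141 135 130 127 128 140 153 157 158 150]
 [170 184 185 178 158 134 130 131 141 141 142 133 139 156 171 176 177 165]
 [172 183 186 174 152 123 112 120 132 133 134 129 130 151 171 183 179 167]
 [174 184 181 167 147 116  95  99 112 118 117 116 127 148 170 185 180 168]
 [176 183 183 165 143 117  93  84  91  96  96 107 129 153 170 181 181 167]
 [178 184 184 168 147 131 109  93  86  87  97 110 133 157 176 184 181 162]
 [175 185 183 176 158 144 128 117 108 108 116 129 149 166 177 185 180 165]
 [172 186 185 181 173 162 144 134 130 129 135 147 162 177 185 186 179 164]
 [176 185 187 186 181 173 160 152 146 14
[... 2453 characters left out ...]
193 226 234 237 238 236 231 207 171 154 149 142 135 130 133 141 154 173
  205 228 235 237 237 235 232 226 214 196]
 [189 220 231 236 237 236 233 218 186 161 151 148 148 146 148 149 156 179
  214 231 235 236 237 237 237 236 232 226]
 [153 181 208 226 232 235 235 231 220 196 174 158 149 147 151 159 178 206
  226 233 235 235 236 236 237 237 237 235]
 [125 143 165 191 211 226 232 234 232 228 216 199 187 186 191 202 219 229
  235 236 236 235 235 235 236 237 237 237]
 [113 125 133 148 168 190 212 225 232 235 233 230 227 227 228 229 233 235
  237 237 236 236 235 235 235 236 237 238]
 [107 118 126 131 138 148 167 191 216 228 234 235 236 235 235 234 235 235
  236 236 237 236 236 235 236 236 238 238]]
```

```bash
python3 - <<'E'
from h import *
p=monitor.read_state()["position"]
for w in(-30,-37,30,37):
  for z in(79,87,92,100,107): print(w,z,proj("scene",[p[0]+.0,p[1]+w,z]).round(1),end=' ')
  print()
o=[-(C[n]["R"].T@C[n]["t"]).round(0) for n in C]; print(o)
s=get_image("scene")
cv2.imwrite("pics/s10.png",cv2.resize(s[240:310,300:380],(800,600),interpolation=cv2.INTER_CUBIC)[:,:,::-1])
E
```

```text
-30 79 [330.6 292.4] -30 87 [330.7 289.5] -30 92 [330.8 287.7] -30 100 [330.9 284.8] -30 107 [331.  282.3] 
-37 79 [328.6 293.7] -37 87 [328.7 290.8] -37 92 [328.8 289.1] -37 100 [328.9 286.2] -37 107 [329.  283.6] 
30 79 [346.9 281.4] 30 87 [347.  278.6] 30 92 [347.1 276.8] 30 100 [347.3 274. ] 30 107 [347.4 271.5] 
37 79 [348.7 280.1] 37 87 [348.9 277.3] 37 92 [349.  275.6] 37 100 [349.2 272.7] 37 107 [349.3 270.2] 
[array([1298., -888.,  810.]), array([ 201.,   53., 1596.])]
```

View pics/s10.png

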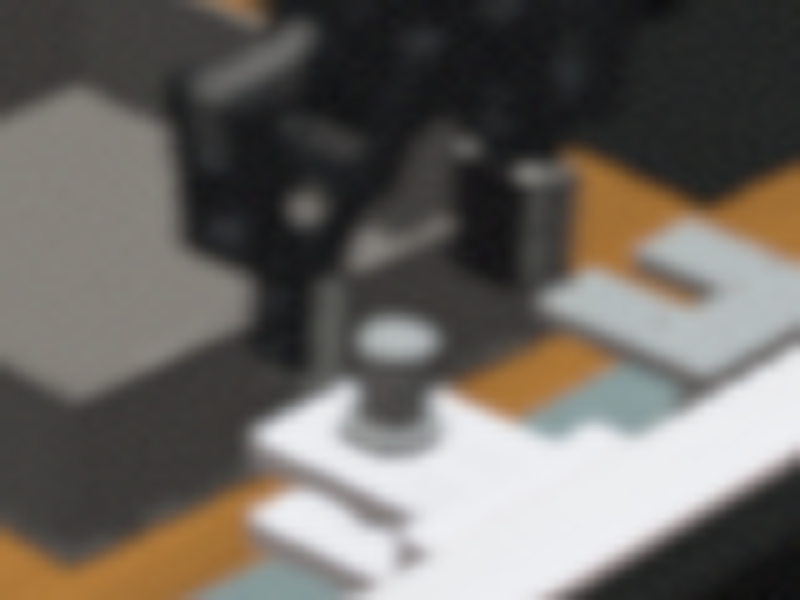

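The crop shows the fingertips (px (334,284) and (352,274)) about level with the knob top, roughly 20 mm higher than the TCP reading suggests. The fingers therefore closed above the knob, and the pin is unmoved in its bore. I'll narrow the opening and feel down for the clevis top.

Emit:
send_rows(series=[[[0,0,0],[0,0,0],34],[[0,0,0],[0,0,0],34],[[0,0,4],[0,0,0],34],[[0,0,4],[0,0,0],34],[[0,0,4],[0,0,0],34],[[0,0,0],[0,0,0],34],[[0,0,0],[0,0,0],34]])

```text
clock: 19.3
position: [666.9, -65.7, 66.8]
ee_rot: [1.0, -0.02, -0.0, -0.001]
contact_force: [-0.1, 1.0, 0.6]
gripper_width: 33.9
grasp_force: 0.0
```

Emit:
send_rows(series=[[[0,0,2],[0,0,0],34],[[0,0,2],[0,0,0],34],[[0,0,0],[0,0,0],34],[[0,0,0],[0,0,0],34]])

```text
clock: 19.7
position: [667.0, -65.7, 63.1]
ee_rot: [1.0, -0.02, 0.0, -0.001]
contact_force: [0.5, -0.1, -0.3]
gripper_width: 34.1
grasp_force: 0.0
```

Emit:
send_rows(series=[[[0,0,2],[0,0,0],34],[[0,0,2],[0,0,0],34],[[0,0,0],[0,0,0],34],[[0,0,0],[0,0,0],34]])

```text
clock: 20.1
position: [667.0, -65.7, 59.0]
ee_rot: [1.0, -0.02, 0.0, -0.001]
contact_force: [-0.2, 0.2, 0.1]
gripper_width: 34.0
grasp_force: 0.0
```

Emit:
send_rows(series=[[[0,0,2],[0,0,0],34],[[0,0,2],[0,0,0],34],[[0,0,0],[0,0,0],34],[[0,0,0],[0,0,0],34]])

```text
clock: 20.5
position: [667.0, -65.7, 55.0]
ee_rot: [1.0, -0.02, 0.0, -0.001]
contact_force: [0.3, -0.6, -0.3]
gripper_width: 34.0
grasp_force: 0.0
```

```bash
python3 - <<'E'
from h import *
st(); p=monitor.read_state()["position"]
s=get_image("scene");im=get_image("top")
a=cv2.resize(s[250:305,310:370],(540,495),interpolation=cv2.INTER_CUBIC)
b=cv2.resize(im[155:195,340:378],(260,274),interpolation=cv2.INTER_CUBIC)
o=np.zeros((495,800,3),np.uint8); o[:,:540]=a; o[:274,540:]=b
cv2.imwrite("pics/s11.png",o[:,:,::-1])
for z in(70,80,90,100): print(z,proj("scene",[p[0]+11,p[1]-17,z]).round(1),proj("scene",[p[0]+11,p[1]+17,z]).round(1))
E
```

```text
t20.5 p [667.  -65.7  55. ] x [ 0.999 -0.04   0.   ] z [ 0.     0.001 -1.   ] yawx -2.3 j [ 0.14  0.59 -0.06 -0.   -0.92  1.39] F [ 0.3 -0.6 -0.3] w 34.0 g 0.0
70 [337.7 295.1] [346.9 288.7]
80 [337.9 291.5] [347.1 285.2]
90 [338.1 288. ] [347.3 281.7]
100 [338.3 284.4] [347.5 278.1]
```

View pics/s11.png

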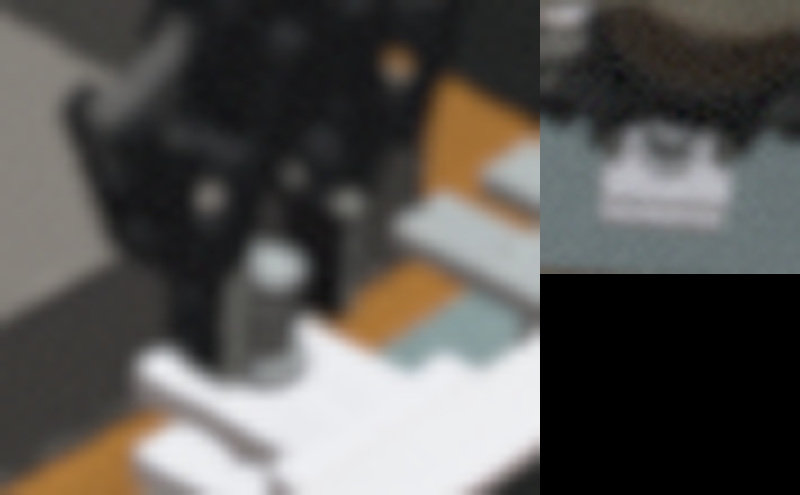

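That was my last picture. The fingertips now flank the knob (crop (240,375) is about z 80, above the collar), so I'll close here. From now on I'll check numerically.

Emit:
send_rows(series=[[[0,0,1],[0,0,0],25],[[0,0,0],[0,0,0],8],[[0,0,0],[0,0,0],8],[[0,0,0],[0,0,0],8],[[0,0,0],[0,0,0],8],[[0,0,0],[0,0,0],8]])

```text
clock: 21.2
position: [667.8, -66.4, 55.5]
ee_rot: [1.0, -0.02, 0.001, -0.0]
contact_force: [0.0, -4.0, 6.2]
gripper_width: 16.2
grasp_force: 58.7
```

```bash
python3 -c "
from h import *
st()"
```

```text
t21.2 p [667.8 -66.4  55.5] x [ 0.999 -0.04   0.002] z [ 0.002  0.001 -1.   ] yawx -2.3 j [ 0.14  0.59 -0.06 -0.   -0.92  1.39] F [ 0.  -4.   6.2] w 16.2 g 58.7
```

Emit:
send_rows(series=[[[0,0.8,-1],[0,0,0],8],[[0,0,0],[0,0,0],8],[[0,0,0],[0,0,0],8],[[0,0,0],[0,0,0],8]])

```text
clock: 21.6
position: [667.5, -66.5, 55.5]
ee_rot: [1.0, -0.02, 0.001, -0.001]
contact_force: [1.8, -2.0, 4.3]
gripper_width: 16.2
grasp_force: 58.8
```

```bash
python3 -c "
from h import *
st()"
```

```text
t21.6 p [667.5 -66.5  55.5] x [ 0.999 -0.04   0.002] z [ 0.002  0.001 -1.   ] yawx -2.3 j [ 0.14  0.59 -0.06 -0.   -0.92  1.39] F [ 1.8 -2.   4.3] w 16.2 g 58.8
```

Emit:
send_rows(series=[[[0,0,-4],[0,0,0],8],[[0,0,-6],[0,0,0],8],[[0,2,0],[0,0,0],8],[[0,2,0],[0,0,0],8],[[0,0,0],[0,0,0],8],[[0,0,0],[0,0,0],8]])

```text
clock: 22.2
position: [666.9, -68.8, 65.1]
ee_rot: [1.0, -0.02, 0.0, -0.002]
contact_force: [0.8, 5.3, 1.0]
gripper_width: 16.1
grasp_force: 59.1
```

Emit:
send_rows(series=[[[0,-2,0],[0,0,0],8],[[0,-2,0],[0,0,0],8],[[0,-2,0],[0,0,0],8],[[0,0,0],[0,0,0],8],[[0,0,0],[0,0,0],8]])

```text
clock: 22.7
position: [666.7, -66.5, 65.0]
ee_rot: [1.0, -0.02, -0.0, 0.0]
contact_force: [0.4, -4.5, -1.3]
gripper_width: 16.1
grasp_force: 59.5
```

Emit:
send_rows(series=[[[2,1.5,0],[0,0,0],8],[[2,0,0],[0,0,0],8],[[0,0,0],[0,0,0],8],[[0,0,0],[0,0,0],8]])

```text
clock: 23.1
position: [668.9, -66.7, 64.6]
ee_rot: [1.0, -0.02, -0.002, -0.0]
contact_force: [-5.0, -3.2, 2.3]
gripper_width: 16.2
grasp_force: 60.2
```

Emit:
send_rows(series=[[[-2,0,0],[0,0,0],8],[[-2,0,0],[0,0,0],8],[[-2,0,0],[0,0,0],8],[[-2,0,0],[0,0,0],8],[[0,0,0],[0,0,0],8],[[0,0,0],[0,0,0],8]])

```text
clock: 23.7
position: [666.4, -66.3, 65.7]
ee_rot: [1.0, -0.02, 0.004, -0.001]
contact_force: [6.6, -6.0, -4.7]
gripper_width: 15.9
grasp_force: 59.4
```

Emit:
send_rows(series=[[[4.6,1.6,0],[0,0,0],8],[[0,0,-8],[0,0,0],8],[[0,0,-8],[0,0,0],8],[[0,0,-8],[0,0,0],8],[[0,0,-8],[0,0,0],8],[[0,0,-8],[0,0,0],8],[[0,0,-3],[0,0,0],8],[[0,0,0],[0,0,0],8]])

```text
clock: 24.5
position: [667.9, -67.6, 109.0]
ee_rot: [1.0, -0.02, 0.001, -0.001]
contact_force: [-0.1, -0.5, -1.0]
gripper_width: 16.1
grasp_force: 59.5
```

```bash
python3 - <<'E'
from h import *
st(); print(delta([667.65,-67.6,108],Rd(-2.23)))
s=monitor.read_state(); print(delta([629.9,43.9,108],Rd(-2.23)))
E
```

```text
t24.5 p [667.9 -67.6 109. ] x [ 0.999 -0.04   0.002] z [ 0.002  0.002 -1.   ] yawx -2.3 j [ 0.14  0.54 -0.   -0.   -1.03  1.39] F [-0.1 -0.5 -1. ] w 16.1 g 59.5
(array([-0.2,  0. ,  1. ]), array([-0.002, -0.002, -0.001]))
(array([ -42.4, -109.9,    1.1]), array([-0.002, -0.002, -0.001]))
```

Emit:
send_rows(series=[[[-21,0,0],[0,0,0],8],[[-21.4,-10,0],[0,0,0],8],[[0,-25,0],[0,0,0],8],[[0,-25,0],[0,0,0],8],[[0,-25,0],[0,0,0],8],[[0,-25,0],[0,0,0],8],[[0,0,0],[0,0,0],8],[[0,0,0],[0,0,0],8]])

```text
clock: 25.3
position: [629.2, 44.3, 107.8]
ee_rot: [1.0, -0.02, -0.0, -0.001]
contact_force: [-0.3, -0.0, -0.8]
gripper_width: 15.6
grasp_force: 59.5
```

```bash
python3 - <<'E'
from h import *
st(); print(delta([629.9,43.9,54],Rd(-2.23)))
# where's the pin tip / collar in the scene picture? report lug too
s=get_image("scene"); p=monitor.read_state()["position"]; g=cv2.cvtColor(s,cv2.COLOR_RGB2GRAY)
for z in(p[2]+15.5,p[2]-28.5): print(proj("scene",[p[0],p[1],z]).round(1))
c=proj("scene",[p[0],p[1],p[2]]).round().astype(int); print(c); print(g[c[1]-12:c[1]+16,c[0]-9:c[0]+10])
E
```

```text
t25.3 p [629.2  44.3 107.8] x [ 0.999 -0.039 -0.001] z [-0.001  0.001 -1.   ] yawx -2.3 j [ 0.33  0.48 -0.11 -0.   -0.98  1.21] F [-0.3 -0.  -0.8] w 15.6 g 59.5
(array([ 0.7,  0.4, 53.8]), array([-0.001,  0.001, -0.   ]))
[355.8 246.9]
[354.8 262. ]
[355 252]
[[ 38  35  34  32  30  28  29  29  50  77  87  82  76  69  56  44  51  58
   47]
 [ 36  38  34  31  31  29  27  32  52  79  87  81  72  68  55  44  51  60
   50]
 [ 37  37  36  30  30  31  29  32  55  80  88  81  71  66  52  44  53  60
   49]
 [ 36  36  33  33  35  35  30  34  55  80  88  80  73  69  58  46  50  51
   45]
 [ 36  35  36  36  41  37  30  33  55  79  87  78  75  83  81  66  50  44
   42]
 [ 35  36  40  44  50  47  42  42  61  80  86  84  94 115 119  97  62  41
   36]
 [ 36  37  39  50  58  65  65  66  76  88  96 104 125 144 143 114  71  42
   37]
 [ 36  37  39  44  57  71  80  84  89  96 103 121 139 146 134 102  63  41
   37]
 [ 36  35  37  40  48  60  75  87  94  97 104 116 123 117  98  70  47  37
   35]
 [ 36  36  37  36  40  45  60  78  90  94  94  96  92  79  62  45  37  37
   35]
 [ 47  38  38  36  36  39  48 
[... 728 characters left out ...]
  85  91  90  91  98 107 107  94  80  64  50
   41]
 [ 64  64  64  65  68  74  81  88  89  90  90  99 113 121 117 105  90  72
   58]
 [ 64  65  68  75  82  90  94  93  90  86  86  96 112 121 121 119 111  99
   85]
 [ 68  76  84  93  98 100  96  89  84  79  82  92 108 119 121 121 119 115
  109]
 [ 85  96 103 105 100  89  80  71  70  70  74  88 108 119 121 121 121 121
  119]
 [107 111 107  94  79  69  63  61  61  61  70  88 110 119 120 121 121 122
  121]
 [111 100  85  72  63  59  58  57  58  59  69  89 110 119 122 121 122 122
  123]
 [ 89  75  63  59  57  58  60  59  60  62  71  92 111 119 120 122 120 123
  126]
 [ 66  58  59  60  60  58  58  59  58  60  72  94 114 120 121 122 124 129
  139]]
```

Emit:
send_rows(series=[[[0.7,0.4,10],[0,0,0],8],[[0,0,12],[0,0,0],8],[[0,0,12],[0,0,0],8],[[0,0,12],[0,0,0],8],[[0,0,7.5],[0,0,0],8],[[0,0,0],[0,0,0],8],[[0,0,0],[0,0,0],8]])

```text
clock: 26.05
position: [630.5, 43.6, 54.7]
ee_rot: [1.0, -0.02, 0.0, -0.001]
contact_force: [0.6, 0.1, -0.6]
gripper_width: 15.9
grasp_force: 59.5
```

Emit:
send_rows(series=[[[5,0,0],[0,0,0],8],[[6,0,0],[0,0,0],8],[[6,0,0],[0,0,0],8],[[6,0,0],[0,0,0],8],[[0,0,0],[0,0,0],8],[[0,0,0],[0,0,0],8]])

```text
clock: 26.65
position: [653.3, 42.6, 54.6]
ee_rot: [1.0, -0.02, 0.0, -0.001]
contact_force: [-0.1, -0.2, -1.2]
gripper_width: 15.9
grasp_force: 59.5
```

```bash
python3 - <<'E'
from h import *
st(); print(delta([671.9,42.3,54],Rd(-2.23)))
E
```

```text
t26.6 p [653.3  42.6  54.6] x [ 0.999 -0.041 -0.   ] z [ 0.     0.001 -1.   ] yawx -2.3 j [ 0.31  0.57 -0.1  -0.   -0.9   1.22] F [-0.1 -0.2 -1.2] w 15.9 g 59.5
(array([18.6, -0.4,  0.6]), array([-0.001,  0.   , -0.002]))
```

Emit:
send_rows(series=[[[6,-0.4,0],[0,0,0],8],[[6,0,0],[0,0,0],8],[[4,0,0],[0,0,0],8],[[2.4,0,0],[0,0,0],8],[[0,0,0],[0,0,0],8],[[0,0,0],[0,0,0],8]])

```text
clock: 27.25
position: [671.5, 42.3, 54.6]
ee_rot: [1.0, -0.02, 0.0, -0.001]
contact_force: [-0.3, 0.6, -1.2]
gripper_width: 15.8
grasp_force: 59.5
```

Emit:
send_rows(series=[[[0,0,2],[0,0,0],8],[[0,0,1.5],[0,0,0],8],[[0,0,0],[0,0,0],8],[[0,0,0],[0,0,0],8]])

```text
clock: 27.65
position: [671.6, 42.4, 51.2]
ee_rot: [1.0, -0.02, 0.0, -0.001]
contact_force: [-0.4, 0.6, -0.3]
gripper_width: 15.8
grasp_force: 59.5
```

Emit:
send_rows(series=[[[0,0,1],[0,0,0],8],[[0,0,1],[0,0,0],8],[[0,0,0],[0,0,0],8],[[0,0,0],[0,0,0],8]])

```text
clock: 28.05
position: [671.9, 42.4, 50.5]
ee_rot: [1.0, -0.02, 0.001, -0.001]
contact_force: [-2.2, -0.3, 5.4]
gripper_width: 16.3
grasp_force: 60.5
```

Emit:
send_rows(series=[[[0,0,-1],[0,0,0],22],[[0,0,0],[0,0,0],30],[[0,0,0],[0,0,0],45],[[0,0,0],[0,0,0],50],[[0,0,0],[0,0,0],50],[[0,0,-10],[0,0,0],50],[[0,0,-20],[0,0,0],50],[[0,0,-30],[0,0,0],50]])

```text
clock: 28.85
position: [670.6, 42.0, 109.7]
ee_rot: [1.0, -0.02, -0.002, -0.0]
contact_force: [0.1, 0.1, 0.7]
gripper_width: 49.8
grasp_force: 0.0
```

Emit:
send_rows(series=[[[0,0,-40],[0,0,0],60],[[0,0,-40],[0,0,0],60],[[-20,40,-10],[0,0,0],60],[[-20,45,0],[0,0,0],60],[[-20,45,0],[0,0,0],60],[[-20,45,0],[0,0,0],60],[[-20,45,0],[0,0,0],60],[[0,0,0],[0,0,0],60]])

```text
clock: 29.65
position: [560.1, -177.9, 201.3]
ee_rot: [1.0, -0.023, 0.0, -0.0]
contact_force: [-0.4, 0.6, 0.4]
gripper_width: 59.9
grasp_force: 0.0
```

```bash
python3 - <<'E'
from h import *
st()
im=get_image("top"); s=get_image("scene")
cv2.imwrite("pics/t12.png",im[:,:,::-1]); cv2.imwrite("pics/s12.png",s[:,:,::-1])
for b in bushes(im): 
    if 380<b[2][0]<620 and -450<b[2][1]<-150: print("bush",b)
print("pin expected: scene knob top",proj("scene",[671.9,42.3,97]).round(1),"collar",proj("scene",[671.9,42.3,69]).round(1),"top",proj("top",[671.9,42.3,97]).round(1))
c=proj("scene",[671.9,42.3,97]).round().astype(int); g=cv2.cvtColor(s,cv2.COLOR_RGB2GRAY); print(c); print(g[c[1]-5:c[1]+18,c[0]-9:c[0]+10])
c=proj("top",[671.9,42.3,97]).round().astype(int); g=cv2.cvtColor(im,cv2.COLOR_RGB2GRAY); print(c); print(g[c[1]-6:c[1]+10,c[0]-8:c[0]+9])
E
```

```text
t29.6 p [ 560.1 -177.9  201.3] x [ 0.999 -0.046  0.001] z [ 0.001  0.001 -1.   ] yawx -2.6 j [-0.03  0.33 -0.1  -0.   -1.14  1.56] F [-0.4  0.6  0.4] w 59.9 g 0.0
bush (array([434. , 242.7]), 112, array([ 507.7, -272.3,   20. ]))
bush (array([467.9, 242.8]), 119, array([ 510.1, -361.9,   20. ]))
bush (array([434.4, 266. ]), 108, array([ 445.6, -272.8,   20. ]))
bush (array([471.3, 264.2]), 120, array([ 453.2, -369.7,   20. ]))
pin expected: scene knob top [368.8 262.6] collar [368.  272.2] top [316.4 170.1]
[369 263]
[[ 67  54  43  38  36  36  36  35  37  37  36  36  34  35  36  35  37  38
   43]
 [ 95  77  62  50  40  39  42  49  50  51  46  39  37  35  36  35  41  50
   62]
 [115 106  90  72  58  58  73  85  91  90  82  67  48  39  42  51  62  76
   90]
 [121 117 111  99  91  99 119 136 143 142 133 109  78  55  59  76  91 103
  111]
 [121 120 118 115 116 130 153 170 177 178 170 150 113  83  85 102 113 117
  119]
 [121 120 121 119 122 134 159 176 184 184 179 164 131 105 107 115 119 120
  120]
 [121 122 120 120 115 118 135 155 163 164 159 145 125 113 115 120 120 120
  121]
 [121 119 
[... 1733 characters left out ...]
135 134 128 126 133 130 112  82  59  57  75 105 127 137 143]
 [138 136 136 134 128 122 129 131 121  98  67  55  73  98 124 135 137]
 [137 141 138 134 127 114 114 122 119  97  73  58  71 102 118 130 133]
 [140 139 138 134 127 111 101 103 101  89  73  58  77 100 120 125 129]
 [137 136 139 134 127 112  95  85  80  78  68  66  75  98 115 120 122]
 [137 139 138 134 127 120 108  90  87  85  84  80  79  95 109 114 111]
 [139 141 140 136 130 123 117 114 111 109 108  92  85  91 103 105 104]
 [138 138 138 138 134 120 118 112 118 116 111 104  97  98 103 105 104]
 [136 139 138 139 135 119 105  97 101 103 109 117 119 117 116 116 117]
 [138 140 138 139 134 124 108  96  93  96 112 125 134 132 131 132 127]]
```

The pin is confirmed home: its knob top is at scene (368.6,262.7) against an expected (368.8,262.6). Next, the bushings.

```bash
python3 - <<'E'
from h import *
for p in([507.6,-272.5,20],[445.8,-272.8,20],[510.1,-362,20],[453.2,-369.8,20]): print(delta(p,Rd(-2.5)))
E
```

```text
(array([-51. , 100.1, 180.7]), array([-0.001, -0.002,  0.001]))
(array([-112.8,  103.1,  180.6]), array([-0.001, -0.002,  0.001]))
(array([-44.7, 189.5, 180.6]), array([-0.001, -0.002,  0.001]))
(array([-101.2,  199.7,  180.5]), array([-0.001, -0.002,  0.001]))
```

Emit:
send_rows(series=[[[-25,35,0],[0,0,0],54],[[-26,35,20],[0,0,0],54],[[0,30,35],[0,0,0],54],[[0,0,40],[0,0,0],54],[[0,0,40],[0,0,0],54],[[0,0,30],[0,0,0],54],[[0,0,15],[0,0,0],54],[[0,0,0],[0,0,0],54]])

```text
clock: 30.55
position: [507.1, -269.8, 17.3]
ee_rot: [1.0, -0.019, -0.002, -0.001]
contact_force: [-0.1, 0.1, -0.2]
gripper_width: 53.9
grasp_force: 0.0
```

```bash
python3 - <<'E'
from h import *
st(); print(delta([507.6,-272.5,-9],Rd(-2.5)))
for b in bushes():
    if 380<b[2][0]<620 and -450<b[2][1]<-150: print("bush",b)
E
```

```text
t30.6 p [ 507.1 -269.8   17.3] x [ 0.999 -0.039 -0.005] z [-0.005  0.003 -1.   ] yawx -2.2 j [-0.21  0.51 -0.34 -0.   -0.72  1.74] F [-0.1  0.1 -0.2] w 53.9 g 0.0
(array([ 0.7,  2.7, 26.3]), array([-0.003,  0.005,  0.005]))
bush (array([469.2, 244.2]), 86, array([ 506.3, -365.4,   20. ]))
bush (array([433. , 245.8]), 62, array([ 499.3, -269.8,   20. ]))
bush (array([434.4, 265.9]), 114, array([ 446. , -272.7,   20. ]))
bush (array([471.2, 264.2]), 121, array([ 453.4, -369.6,   20. ]))
```

Emit:
send_rows(series=[[[0.7,2.7,5],[-0.003,0.005,0],54],[[0,0,6],[0,0,0],54],[[0,0,5],[0,0,0],54],[[0,0,4],[0,0,0],54],[[0,0,3],[0,0,0],54],[[0,0,2],[0,0,0],54],[[0,0,0],[0,0,0],54],[[0,0,0],[0,0,0],54]])

```text
clock: 31.4
position: [508.7, -274.1, -5.2]
ee_rot: [1.0, -0.02, 0.003, 0.001]
contact_force: [0.8, -0.2, 1.1]
gripper_width: 54.0
grasp_force: 0.0
```

Emit:
send_rows(series=[[[0,0,0],[0,0,0],40],[[0,0,0],[0,0,0],22],[[0,0,0],[0,0,0],22],[[0,0,0],[0,0,0],22],[[0,0,0],[0,0,0],22],[[0,0,0],[0,0,0],22]])

```text
clock: 32.0
position: [509.0, -274.2, -4.7]
ee_rot: [1.0, -0.02, 0.003, 0.001]
contact_force: [-0.9, 0.4, 6.5]
gripper_width: 29.6
grasp_force: 59.6
```

Emit:
send_rows(series=[[[0,0,-8],[0,0,0],22],[[0,0,-15],[0,0,0],22],[[0,0,-25],[0,0,0],22],[[0,0,-30],[0,0,0],22],[[0,0,-25],[0,0,0],22],[[0,0,-15],[0,0,0],22],[[0,0,0],[0,0,0],22]])

```text
clock: 32.7
position: [509.2, -274.1, 115.0]
ee_rot: [1.0, -0.02, 0.005, 0.001]
contact_force: [0.1, -0.3, -1.3]
gripper_width: 29.8
grasp_force: 59.4
```

```bash
python3 - <<'E'
from h import *
st(); print(delta([563.3,22.7,110],Rd(-2.5)))
E
```

```text
t32.7 p [ 509.2 -274.1  115. ] x [ 0.999 -0.04   0.01 ] z [ 0.01  -0.003 -1.   ] yawx -2.3 j [-0.21  0.39 -0.25  0.   -0.93  1.74] F [ 0.1 -0.3 -1.3] w 29.8 g 59.4
(array([  42.1, -298.8,    4.7]), array([ 0.002, -0.01 ,  0.003]))
```

Emit:
send_rows(series=[[[5,-25,0],[0.002,-0.01,0],22],[[6,-45,0],[0,0,0],22],[[6,-45,0],[0,0,0],22],[[6,-45,0],[0,0,0],22],[[6,-45,0],[0,0,0],22],[[6,-45,0],[0,0,0],22],[[6,-40,0],[0,0,0],22],[[1,-9,0],[0,0,0],22]])

```text
clock: 33.5
position: [561.9, 26.7, 111.1]
ee_rot: [1.0, -0.018, -0.003, -0.0]
contact_force: [0.8, -0.4, -0.7]
gripper_width: 29.8
grasp_force: 59.6
```

Emit:
send_rows(series=[[[0,0,20],[0,0,0],22],[[0,0,30],[0,0,0],22],[[0,0,25],[0,0,0],22],[[0,0,15],[0,0,0],22],[[0,0,0],[0,0,0],22],[[0,0,0],[0,0,0],22]])

```text
clock: 34.1
position: [561.2, 22.8, 22.1]
ee_rot: [1.0, -0.02, -0.003, 0.0]
contact_force: [0.3, 0.1, -0.8]
gripper_width: 29.7
grasp_force: 59.6
```

```bash
python3 - <<'E'
from h import *
st(); print(delta([563.3,22.7,-2],Rd(-2.5)))
E
```

```text
t34.1 p [561.2  22.8  22.1] x [ 0.999 -0.041 -0.006] z [-0.006  0.    -1.   ] yawx -2.3 j [ 0.33  0.49 -0.37 -0.   -0.72  1.2 ] F [ 0.3  0.1 -0.8] w 29.7 g 59.6
(array([ 2.2, -0. , 24.1]), array([0.   , 0.006, 0.003]))
```

Emit:
send_rows(series=[[[1,0,10],[0,0.005,0],22],[[0,0,9],[0,0,0],22],[[0,0,4],[0,0,0],22],[[0,0,1],[0,0,0],22],[[0,0,0],[0,0,0],22]])

```text
clock: 34.6
position: [562.6, 23.3, -1.4]
ee_rot: [1.0, -0.02, 0.0, -0.0]
contact_force: [-0.5, -0.2, -1.0]
gripper_width: 29.6
grasp_force: 59.6
```

Emit:
send_rows(series=[[[0,0,0],[0,0,0],40],[[0,0,0],[0,0,0],54],[[0,0,0],[0,0,0],54],[[0,0,-10],[0,0,0],54],[[0,0,-25],[0,0,0],54],[[0,0,-35],[0,0,0],54],[[0,0,-45],[0,0,0],54]])

```text
clock: 35.3
position: [561.3, 22.9, 114.3]
ee_rot: [1.0, -0.02, -0.001, 0.0]
contact_force: [1.0, 0.4, -0.3]
gripper_width: 54.2
grasp_force: 0.0
```

Emit:
send_rows(series=[[[-14,45,0],[0,0,0],54],[[-14,45,0],[0,0,0],54],[[-14,45,0],[0,0,0],54],[[-14,45,0],[0,0,0],54],[[-14,45,0],[0,0,0],54],[[-14,40,0],[0,0,0],54],[[-14,20,0],[0,0,0],54],[[0,0,0],[0,0,0],54]])

```text
clock: 36.1
position: [451.3, -259.6, 114.2]
ee_rot: [1.0, -0.022, 0.0, -0.0]
contact_force: [0.6, -0.4, 0.2]
gripper_width: 53.9
grasp_force: 0.0
```

```bash
cat >> h.py <<'E'
def look():
    for b in bushes():
        if 380<b[2][0]<640 and -480<b[2][1]<120: print("bush",*b)
E
python3 - <<'E'
from h import *
st(); look(); print(delta([445.8,-272.8,17],Rd(-2.5)))
E
```

```text
t36.1 p [ 451.3 -259.6  114.2] x [ 0.999 -0.045  0.001] z [ 0.001  0.    -1.   ] yawx -2.6 j [-0.21  0.3  -0.38 -0.   -0.89  1.74] F [ 0.6 -0.4  0.2] w 53.9 g 0.0
bush [321.9 219.4] 144 [561.3  23.7  20. ]
bush [475.3 261.3] 188 [ 461.4 -380.5   20. ]
bush [434.4 265.7] 113 [ 446.4 -272.8   20. ]
(array([-6.1, 14.4, 97.3]), array([-0.   , -0.001,  0.   ]))
```

Emit:
send_rows(series=[[[-6.1,14.4,10],[0,0,0],54],[[0,0,30],[0,0,0],54],[[0,0,30],[0,0,0],54],[[0,0,20],[0,0,0],54],[[0,0,10],[0,0,0],54],[[0,0,0],[0,0,0],54]])

```text
clock: 36.75
position: [446.5, -270.8, 12.7]
ee_rot: [1.0, -0.019, -0.001, -0.0]
contact_force: [-0.2, -0.6, 1.0]
gripper_width: 54.3
grasp_force: 0.0
```

```bash
python3 - <<'E'
from h import *
st(); look(); print(delta([446.1,-272.8,-7],Rd(-2.5)))
E
```

```text
t36.8 p [ 446.5 -270.8   12.7] x [ 0.999 -0.039 -0.002] z [-0.002  0.001 -1.   ] yawx -2.2 j [-0.23  0.45 -0.48 -0.   -0.64  1.77] F [-0.2 -0.6  1. ] w 54.3 g 0.0
bush [321.8 219.4] 144 [561.2  23.8  20. ]
bush [477.  262.3] 123 [ 458.7 -384.9   20. ]
bush [433.3 269.6] 48 [ 436.2 -269.8   20. ]
(array([-1.1,  1.6, 20.8]), array([-0.   , -0.   ,  0.005]))
```

Emit:
send_rows(series=[[[-0.5,1.6,6],[0,0,0],54],[[0,0,6],[0,0,0],54],[[0,0,5],[0,0,0],54],[[0,0,3],[0,0,0],54],[[0,0,0],[0,0,0],40],[[0,0,0],[0,0,0],22],[[0,0,0],[0,0,0],22],[[0,0,0],[0,0,0],22]])

```text
clock: 37.6
position: [446.2, -273.4, -6.1]
ee_rot: [1.0, -0.02, 0.001, -0.0]
contact_force: [-0.9, -0.0, 1.3]
gripper_width: 29.8
grasp_force: 59.3
```

Emit:
send_rows(series=[[[0,0,0],[0,0,0],22],[[0,0,-8],[0,0,0],22],[[0,0,-15],[0,0,0],22],[[0,0,-25],[0,0,0],22],[[0,0,-30],[0,0,0],22],[[0,0,-25],[0,0,0],22],[[0,0,-15],[0,0,0],22],[[0,0,0],[0,0,0],22]])

```text
clock: 38.4
position: [447.2, -273.7, 114.0]
ee_rot: [1.0, -0.02, 0.003, 0.0]
contact_force: [0.5, -0.2, -1.1]
gripper_width: 30.0
grasp_force: 59.4
```

```bash
python3 - <<'E'
from h import *
st(); look(); print(delta([519.7,-14.3,110],Rd(-2.5)))
E
```

```text
t38.4 p [ 447.2 -273.7  114. ] x [ 0.999 -0.04   0.006] z [ 0.006 -0.001 -1.   ] yawx -2.3 j [-0.24  0.31 -0.38 -0.   -0.88  1.77] F [ 0.5 -0.2 -1.1] w 30.0 g 59.4
bush [321.9 219.3] 147 [561.6  23.8  20. ]
bush [443.7 263. ] 41 [ 454.5 -297.4   20. ]
bush [471.6 266.7] 87 [ 446.8 -370.4   20. ]
(array([  63. , -261.7,    2.6]), array([-0.   , -0.003,  0.003]))
```

Emit:
send_rows(series=[[[6,-25,0],[0,-0.003,0],22],[[10,-40,0],[0,0,0],22],[[10,-40,0],[0,0,0],22],[[10,-40,0],[0,0,0],22],[[10,-40,0],[0,0,0],22],[[10,-40,0],[0,0,0],22],[[6,-30,0],[0,0,0],22],[[1,-6.7,0],[0,0,0],22]])

```text
clock: 39.25
position: [519.2, -11.8, 110.0]
ee_rot: [1.0, -0.018, -0.002, -0.0]
contact_force: [0.0, -1.0, -1.4]
gripper_width: 30.0
grasp_force: 59.6
```

Emit:
send_rows(series=[[[0,0,20],[0,0,0],22],[[0,0,30],[0,0,0],22],[[0,0,25],[0,0,0],22],[[0,0,15],[0,0,0],22],[[0,0,0],[0,0,0],22],[[0,0,0],[0,0,0],22]])

```text
clock: 39.85
position: [518.6, -14.9, 21.0]
ee_rot: [1.0, -0.02, -0.002, 0.0]
contact_force: [0.2, -0.7, -0.7]
gripper_width: 29.8
grasp_force: 59.5
```

```bash
python3 - <<'E'
from h import *
st(); look(); print(delta([519.7,-14.3,-3],Rd(-2.5)))
E
```

```text
t39.9 p [518.6 -14.9  21. ] x [ 0.999 -0.041 -0.004] z [-0.004 -0.    -1.   ] yawx -2.3 j [ 0.28  0.43 -0.48 -0.   -0.66  1.25] F [ 0.2 -0.7 -0.7] w 29.8 g 59.5
bush [335.9 239.1] 32 [509.5 -14.3  20. ]
bush [475.9 258.5] 258 [ 468.9 -382.2   20. ]
(array([ 0.4, -0.3, 24.8]), array([-0.   ,  0.002,  0.003]))
```

Emit:
send_rows(series=[[[1,0,10],[0,0,0],22],[[0,0,9],[0,0,0],22],[[0,0,4],[0,0,0],22],[[0,0,1],[0,0,0],22],[[0,0,0],[0,0,0],22]])

```text
clock: 40.4
position: [520.0, -14.3, -2.7]
ee_rot: [1.0, -0.02, -0.001, -0.0]
contact_force: [-0.6, 0.2, -1.5]
gripper_width: 29.8
grasp_force: 59.5
```

Emit:
send_rows(series=[[[0,0,0],[0,0,0],40],[[0,0,0],[0,0,0],54],[[0,0,0],[0,0,0],54],[[0,0,-10],[0,0,0],54],[[0,0,-25],[0,0,0],54],[[0,0,-35],[0,0,0],54],[[0,0,-45],[0,0,0],54],[[0,0,0],[0,0,0],54]])

```text
clock: 41.2
position: [525.1, -13.7, 119.7]
ee_rot: [1.0, -0.019, 0.006, -0.001]
contact_force: [0.7, 0.3, 0.2]
gripper_width: 53.7
grasp_force: 0.0
```

```bash
python3 - <<'E'
from h import *
st(); look()
im=get_image("top"); h=hsv(im); m=(h[...,0]>=17)&(h[...,0]<26)&(h[...,1]>85)&(h[...,2]>100)
for r in range(240,276): print(r,''.join('#' if v else '.' for v in m[r,455:495]))
E
```

```text
t41.2 p [525.1 -13.7 119.7] x [ 0.999 -0.039  0.012] z [ 0.012  0.003 -1.   ] yawx -2.2 j [ 0.28  0.3  -0.37  0.   -0.89  1.25] F [0.7 0.3 0.2] w 53.7 g 0.0
bush [319.9 224.1] 29 [548.4  28.6  20. ]
bush [335.8 235.2] 145 [520.  -13.9  20. ]
bush [475.9 258.4] 256 [ 468.9 -382.1   20. ]
240 ........................................
241 ........................................
242 ........................................
243 ........................................
244 ........................................
245 ........................................
246 ........................######..........
247 .....................###########........
248 ....................#####..######.......
249 ...................#####.....####.......
250 ...................#####......####......
251 ..................#####.......####......
252 ..................######......####......
253 ..................######......####......
254 ..................#######.....###.......
255 ...................#######...###........
256 ...................#############........
257 ...................############.........
258 ................##############..........
259 .............###############............
260 ............#####.#######...............
261 ...........####.....#####...............
262 ..........#####......####...............
263 ..........#####......####...............
264 ..........#####.......###...............
265 ..........#####.......###...............
266 ..........######......##................
267 ..........#######....###................
268 ..........#############.................
269 ...........###########..................
270 ............#########...................
271 ..............######....................
272 ........................................
273 ........................................
274 ........................................
275 ........................................
```

```bash
python3 - <<'E'
from h import *
A=ray("top",[480.8,252.4],20);B=ray("top",[472,264.7],20);print(A,B,np.linalg.norm(A-B))
v=A-B; print("perp yaw",np.degrees(np.arctan2(v[1],v[0])))
print(delta([B[0],B[1],90],Rd(-2.3)))
E
```

```text
[ 485.36855976 -395.50261499   20.        ] [ 452.03889941 -371.56706102   20.        ] 41.03385191678058
perp yaw -35.68385691391778
(array([-54.5, 360. ,  23.7]), array([-0.002, -0.001, -0.   ]))
```

Emit:
send_rows(series=[[[-6.8,45,0],[0,0,0],54],[[-6.8,45,0],[0,0,0],54],[[-6.8,45,0],[0,0,0],54],[[-6.8,45,0],[0,0,0],54],[[-6.8,45,0],[0,0,0],54],[[-6.8,45,0],[0,0,0],54],[[-6.8,45,0],[0,0,0],54],[[-6.8,45,0],[0,0,0],54]])

```text
clock: 42.1
position: [450.0, -373.2, 111.1]
ee_rot: [1.0, -0.02, -0.003, -0.001]
contact_force: [0.3, -0.5, 0.6]
gripper_width: 54.2
grasp_force: 0.0
```

Emit:
send_rows(series=[[[0,0,10],[0,0,0.117],54],[[0,0,20],[0,0,0.117],54],[[0,0,20],[0,0,0.117],54],[[0,0,20],[0,0,0.117],54],[[0,0,20],[0,0,0.117],54],[[0,0,5],[0,0,0],54],[[0,0,0],[0,0,0],54]])

```text
clock: 42.8
position: [450.1, -371.4, 16.0]
ee_rot: [0.952, -0.306, -0.003, -0.0]
contact_force: [-0.7, -0.4, -1.0]
gripper_width: 54.1
grasp_force: 0.0
```

```bash
python3 - <<'E'
from h import *
st(); look(); print(delta([452.5,-370.8,-7],Rd(-35.7)))
E
```

```text
t42.8 p [ 450.1 -371.4   16. ] x [ 0.812 -0.583 -0.006] z [-0.006  0.002 -1.   ] yawx -35.7 j [-0.41  0.52 -0.32  0.   -0.73  1.36] F [-0.7 -0.4 -1. ] w 54.1 g 0.0
bush [321.9 219.3] 146 [561.5  23.7  20. ]
bush [335.8 235.4] 143 [519.3 -13.8  20. ]
bush [469.4 266. ] 90 [ 448.3 -364.7   20. ]
(array([ 0.7, -1.7, 24.1]), array([0.001, 0.004, 0.   ]))
```

Emit:
send_rows(series=[[[1,-1.7,6],[0,0.003,0],54],[[0,0,6],[0,0,0],54],[[0,0,6],[0,0,0],54],[[0,0,4],[0,0,0],54],[[0,0,0],[0,0,0],40],[[0,0,0],[0,0,0],22],[[0,0,0],[0,0,0],22],[[0,0,0],[0,0,0],22]])

```text
clock: 43.65
position: [453.2, -371.1, -4.4]
ee_rot: [0.952, -0.308, 0.0, 0.001]
contact_force: [0.2, -0.5, 0.4]
gripper_width: 29.9
grasp_force: 59.3
```

Emit:
send_rows(series=[[[0,0,0],[0,0,0],22],[[0,0,-8],[0,0,0],22],[[0,0,-15],[0,0,0],22],[[0,0,-25],[0,0,0],22],[[0,0,-30],[0,0,0],22],[[0,0,-25],[0,0,0],22],[[0,0,-15],[0,0,0],22],[[0,0,0],[0,0,0],22]])

```text
clock: 44.45
position: [454.5, -371.7, 116.6]
ee_rot: [0.952, -0.307, 0.003, 0.001]
contact_force: [0.9, 0.4, -1.5]
gripper_width: 29.9
grasp_force: 59.4
```

```bash
python3 - <<'E'
from h import *
st(); look(); print(delta([480.5,28.5,110],Rd(-2.5)))
E
```

```text
t44.5 p [ 454.5 -371.7  116.6] x [ 0.811 -0.585  0.007] z [ 0.005 -0.004 -1.   ] yawx -35.8 j [-0.41  0.4  -0.22  0.   -0.94  1.35] F [ 0.9  0.4 -1.5] w 29.9 g 59.4
bush [321.9 219.4] 146 [561.3  23.8  20. ]
bush [335.7 235.4] 143 [519.5 -13.6  20. ]
bush [481.  257.5] 124 [ 471.8 -395.8   20. ]
(array([-212. , -339.7,    3.9]), array([ 0.001, -0.003, -0.582]))
```

Emit:
send_rows(series=[[[-12,-19.7,0],[0,0,0],22],[[-26,-41,0],[0,0,0],22],[[-26,-41,0],[0,0,0],22],[[-26,-41,0],[0,0,0],22],[[-26,-41,0],[0,0,0],22],[[-26,-41,0],[0,0,0],22],[[-26,-41,0],[0,0,0],22],[[-26,-41,0],[0,0,0],22]])

```text
clock: 45.3
position: [474.0, -7.0, 111.9]
ee_rot: [0.951, -0.308, -0.001, 0.001]
contact_force: [1.3, -0.8, -1.5]
gripper_width: 29.6
grasp_force: 59.5
```

Emit:
send_rows(series=[[[-18,-33,0],[0,0,0],22],[[0,0,5],[0,0,-0.117],22],[[0,0,10],[0,0,-0.117],22],[[0,0,15],[0,0,-0.117],22],[[0,0,20],[0,0,-0.117],22],[[0,0,20],[0,0,-0.114],22],[[0,0,15],[0,0,0],22],[[0,0,0],[0,0,0],22]])

```text
clock: 46.1
position: [477.2, 27.5, 25.1]
ee_rot: [1.0, -0.022, -0.004, 0.002]
contact_force: [-0.8, 0.5, -0.5]
gripper_width: 29.7
grasp_force: 59.7
```

```bash
python3 - <<'E'
from h import *
st(); look(); print(delta([480.5,28.5,-3],Rd(-2.5)))
E
```

```text
t46.1 p [477.2  27.5  25.1] x [ 0.999 -0.044 -0.007] z [-0.007 -0.004 -1.   ] yawx -2.5 j [ 0.4   0.37 -0.57  0.   -0.63  1.13] F [-0.8  0.5 -0.5] w 29.7 g 59.7
bush [341.5 235.7] 18 [519.1 -28.8  20. ]
bush [480.2 252.5] 133 [ 485. -394.   20.]
bush [319.2 254.7] 24 [466.9  28.4  20. ]
(array([ 2.1, -0.8, 29.4]), array([ 0.003,  0.004, -0.   ]))
```

Emit:
send_rows(series=[[[2,-0.8,10],[0.003,0.004,0],22],[[0,0,10],[0,0,0],22],[[0,0,6],[0,0,0],22],[[0,0,2],[0,0,0],22],[[0,0,0],[0,0,0],22]])

```text
clock: 46.65
position: [481.9, 29.1, -0.3]
ee_rot: [1.0, -0.022, 0.002, -0.001]
contact_force: [0.7, -0.5, -0.6]
gripper_width: 29.8
grasp_force: 59.7
```

Emit:
send_rows(series=[[[0,0,0],[0,0,0],40],[[0,0,0],[0,0,0],54],[[0,0,0],[0,0,0],54],[[0,0,-10],[0,0,0],54],[[0,0,-25],[0,0,0],54],[[0,0,-35],[0,0,0],54],[[0,0,-45],[0,0,0],54],[[0,0,0],[0,0,0],54]])

```text
clock: 47.45
position: [486.1, 30.3, 121.9]
ee_rot: [1.0, -0.021, 0.009, -0.003]
contact_force: [0.7, 0.4, 0.1]
gripper_width: 53.7
grasp_force: 0.0
```

```bash
python3 - <<'E'
from h import *
st(); look(); print(delta([485,-394.5,110],Rd(-90)))
E
```

```text
t47.5 p [486.1  30.3 121.9] x [ 0.999 -0.042  0.018] z [ 0.018  0.006 -1.   ] yawx -2.4 j [ 0.4   0.23 -0.46  0.   -0.86  1.13] F [0.7 0.4 0.1] w 53.7 g 0.0
bush [318.8 250.4] 119 [478.1  29.8  20. ]
bush [480.2 252.5] 131 [ 485. -394.   20.]
(array([ 19.2, 423.9,   7. ]), array([-0.014, -0.006,  1.528]))
```

Emit:
send_rows(series=[[[2,45,0],[0,0,0],54],[[2,45,0],[0,0,0],54],[[2,45,0],[0,0,0],54],[[2,45,0],[0,0,0],54],[[2,45,0],[0,0,0],54],[[2,45,0],[0,0,0],54],[[2,45,0],[0,0,0],54],[[2,45,0],[0,0,0],54]])

```text
clock: 48.3
position: [481.1, -332.9, 113.7]
ee_rot: [1.0, -0.022, 0.001, -0.001]
contact_force: [1.3, 0.4, 0.3]
gripper_width: 54.4
grasp_force: 0.0
```

Emit:
send_rows(series=[[[2,45,0],[-0.0013,-0.0005,0.139],54],[[0,20,0],[-0.0013,-0.0005,0.139],54],[[0,0,0],[-0.0013,-0.0005,0.139],54],[[0,0,0],[-0.0013,-0.0005,0.139],54],[[0,0,0],[-0.0013,-0.0005,0.139],54],[[0,0,0],[-0.0013,-0.0005,0.139],54],[[0,0,0],[-0.0013,-0.0005,0.139],54],[[0,0,0],[-0.0013,-0.0005,0.139],54]])

```text
clock: 49.1
position: [477.7, -395.6, 113.3]
ee_rot: [0.836, -0.549, -0.002, 0.003]
contact_force: [-0.3, -0.0, 0.2]
gripper_width: 54.0
grasp_force: 0.0
```

Emit:
send_rows(series=[[[0,0,5],[-0.0013,-0.0005,0.139],54],[[0,0,15],[-0.0013,-0.0005,0.139],54],[[0,0,20],[-0.0013,-0.0005,0.139],54],[[0,0,20],[0,0,0],54],[[0,0,0],[0,0,0],54],[[0,0,0],[0,0,0],54]])

```text
clock: 49.7
position: [477.7, -396.2, 53.9]
ee_rot: [-0.707, 0.707, 0.003, -0.005]
contact_force: [-0.4, -0.6, 0.8]
gripper_width: 54.1
grasp_force: 0.0
```

```bash
python3 - <<'E'
from h import *
st(); look(); print(delta([485,-394.8,-6],Rd(-90)))
E
```

```text
t49.7 p [ 477.7 -396.2   53.9] x [-0.001 -1.     0.003] z [-0.01  -0.003 -1.   ] yawx -90.1 j [-0.43  0.53 -0.19  0.01 -0.86  0.42] F [-0.4 -0.6  0.8] w 54.1 g 0.0
bush [321.8 219.4] 147 [561.2  23.9  20. ]
bush [335.7 235.4] 143 [519.4 -13.6  20. ]
bush [319.  249.3] 141 [481.1  29.4  20. ]
bush [480.3 252.5] 134 [ 484.9 -394.1   20. ]
(array([-2. , -7.2, 60.8]), array([ 0.009, -0.004, -0.001]))
```

Emit:
send_rows(series=[[[-2,-7.2,10],[0.009,-0.004,0],54],[[0,0,20],[0,0,0],54],[[0,0,12],[0,0,0],54],[[0,0,0],[0,0,0],54],[[0,0,0],[0,0,0],54]])

```text
clock: 50.25
position: [485.4, -394.5, 12.3]
ee_rot: [-0.707, 0.708, -0.0, 0.0]
contact_force: [0.3, 0.6, 0.7]
gripper_width: 54.0
grasp_force: 0.0
```

```bash
python3 - <<'E'
from h import *
st(); look(); print(delta([485,-394.8,-6],Rd(-90)))
E
```

```text
t50.2 p [ 485.4 -394.5   12.3] x [-0.001 -1.    -0.   ] z [ 0.  0. -1.] yawx -90.1 j [-0.42  0.58 -0.22 -0.   -0.77  0.42] F [0.3 0.6 0.7] w 54.0 g 0.0
bush [321.9 219.3] 146 [561.5  23.8  20. ]
bush [335.8 235.5] 145 [519.1 -13.8  20. ]
bush [319.  249.3] 141 [481.1  29.4  20. ]
bush [477.5 253. ] 86 [ 483.4 -386.7   20. ]
(array([ 0.1,  0.8, 18.8]), array([-0.001, -0.   , -0.001]))
```

Emit:
send_rows(series=[[[0,0.5,6],[0,0,0],54],[[0,0,6],[0,0,0],54],[[0,0,4],[0,0,0],54],[[0,0,2],[0,0,0],54],[[0,0,0],[0,0,0],54],[[0,0,0],[0,0,0],40],[[0,0,0],[0,0,0],22],[[0,0,0],[0,0,0],22]])

```text
clock: 51.1
position: [485.1, -394.5, -5.2]
ee_rot: [-0.707, 0.708, -0.001, 0.0]
contact_force: [0.5, 1.0, 1.5]
gripper_width: 29.9
grasp_force: 59.6
```

Emit:
send_rows(series=[[[0,0,0],[0,0,0],22],[[0,0,0],[0,0,0],22],[[0,0,-8],[0,0,0],22],[[0,0,-15],[0,0,0],22],[[0,0,-25],[0,0,0],22],[[0,0,-30],[0,0,0],22],[[0,0,-25],[0,0,0],22],[[0,0,-15],[0,0,0],22]])

```text
clock: 51.9
position: [485.1, -394.6, 114.6]
ee_rot: [-0.707, 0.708, -0.001, 0.001]
contact_force: [-0.8, -0.1, -1.7]
gripper_width: 30.2
grasp_force: 59.5
```

```bash
python3 - <<'E'
from h import *
st(); look(); print(delta([436.9,-8.5,110],Rd(-2.5)))
E
```

```text
t51.9 p [ 485.1 -394.6  114.6] x [-0.001 -1.     0.001] z [ 0.002 -0.001 -1.   ] yawx -90.1 j [-0.42  0.46 -0.12 -0.   -0.98  0.42] F [-0.8 -0.1 -1.7] w 30.2 g 59.5
bush [321.8 219.4] 146 [561.3  24.   20. ]
bush [335.9 235.4] 144 [519.3 -14.   20. ]
bush [489.8 243.4] 78 [ 510.3 -420.    20. ]
bush [319.  249.3] 141 [481.1  29.4  20. ]
(array([-386.9,   49.6,    5.3]), array([-0.002, -0.007, -1.528]))
```

Emit:
send_rows(series=[[[-30,4,0],[0,0,0],22],[[-45,6,0],[0,0,0],22],[[-45,6,0],[0,0,0],22],[[-45,6,0],[0,0,0],22],[[-45,6,0],[0,0,0],22],[[-45,6,0],[0,0,0],22],[[-45,6,0],[0,0,0],22],[[-45,6,0],[0,0,0],22]])

```text
clock: 52.75
position: [438.0, -47.7, 111.9]
ee_rot: [-0.706, 0.708, 0.0, -0.0]
contact_force: [0.5, 0.0, -1.9]
gripper_width: 29.8
grasp_force: 59.5
```

Emit:
send_rows(series=[[[-42,3.6,0],[0,0,-0.139],22],[[0,0,0],[0,0,-0.139],22],[[0,0,0],[0,0,-0.139],22],[[0,0,0],[0,0,-0.139],22],[[0,0,0],[0,0,-0.139],22],[[0,0,0],[0,0,-0.139],22],[[0,0,0],[0,0,-0.139],22],[[0,0,0],[0,0,-0.139],22]])

```text
clock: 53.55
position: [434.8, -7.5, 111.7]
ee_rot: [0.974, -0.226, -0.001, 0.0]
contact_force: [-1.2, 0.1, -1.2]
gripper_width: 29.9
grasp_force: 59.5
```

Emit:
send_rows(series=[[[0,0,5],[0,0,-0.139],22],[[0,0,15],[0,0,-0.139],22],[[0,0,20],[0,0,-0.138],22],[[0,0,0],[0,0,0],22],[[0,0,0],[0,0,0],22]])

```text
clock: 54.05
position: [435.3, -7.5, 72.2]
ee_rot: [1.0, -0.024, -0.001, 0.0]
contact_force: [-0.4, -0.4, -1.0]
gripper_width: 29.6
grasp_force: 59.4
```

```bash
python3 - <<'E'
from h import *
st(); look(); print(delta([436.9,-8.5,-3],Rd(-2.5)))
E
```

```text
t54.0 p [435.3  -7.5  72.2] x [ 0.999 -0.047 -0.001] z [-0.001 -0.    -1.   ] yawx -2.7 j [ 0.36  0.23 -0.63 -0.   -0.71  1.17] F [-0.4 -0.4 -1. ] w 29.6 g 59.4
bush [320.7 218.2] 109 [564.4  26.9  20. ]
(array([ 1. ,  1.2, 75.7]), array([-0.   , -0.001, -0.003]))
```

Emit:
send_rows(series=[[[5,1.2,20],[0,0,0],22],[[0,0,25],[0,0,0],22],[[0,0,15],[0,0,0],22],[[0,0,9],[0,0,0],22],[[0,0,4],[0,0,0],22],[[0,0,1.5],[0,0,0],22],[[0,0,0],[0,0,0],22]])

```text
clock: 54.8
position: [441.2, -8.5, -1.6]
ee_rot: [1.0, -0.022, 0.001, -0.0]
contact_force: [0.2, 0.6, -1.0]
gripper_width: 30.1
grasp_force: 59.4
```

Emit:
send_rows(series=[[[0,0,0],[0,0,0],40],[[0,0,0],[0,0,0],54],[[0,0,0],[0,0,0],54],[[0,0,-10],[0,0,0],54],[[0,0,-25],[0,0,0],54],[[0,0,-40],[0,0,0],54],[[0,0,-45],[0,0,0],54],[[0,0,-45],[0,0,0],54]])

```text
clock: 55.6
position: [440.0, -8.9, 165.4]
ee_rot: [1.0, -0.022, 0.0, -0.0]
contact_force: [2.0, 0.3, 0.1]
gripper_width: 53.8
grasp_force: 0.0
```

```bash
python3 - <<'E'
from h import *
st(); look()
c=np.array([490.6,252.9,0]); d=np.array([np.cos(np.radians(-40.7)),np.sin(np.radians(-40.7)),0]); p=c-100*d; p[2]=210; print(p,delta(p,Rd(-40.7)))
E
```

```text
t55.6 p [440.   -8.9 165.4] x [ 0.999 -0.044  0.001] z [ 0.001  0.    -1.   ] yawx -2.5 j [ 0.35  0.11 -0.49 -0.   -0.97  1.18] F [2.  0.3 0.1] w 53.8 g 0.0
bush [332.3 265.9] 112 [438.2  -6.4  20. ]
[414.78656638 318.10984038 210.        ] (array([ -43.6, -324.9,  -36.4]), array([-0.009, -0.015,  0.668]))
```

Emit:
send_rows(series=[[[-5.4,-40,-8],[0,0,0],85],[[-5.4,-40,-8],[0,0,0],85],[[-5.4,-40,-8],[0,0,0],85],[[-5.4,-40,-8],[0,0,0],85],[[-5.4,-40,-4.4],[0,0,0],85],[[-5.4,-40,0],[0,0,0],85],[[-5.4,-40,0],[0,0,0],85],[[-5.4,-45,0],[0,0,0],85]])

```text
clock: 56.45
position: [411.1, 319.0, 200.1]
ee_rot: [1.0, -0.022, 0.0, -0.001]
contact_force: [0.8, 0.5, 0.6]
gripper_width: 85.0
grasp_force: 0.0
```

Emit:
send_rows(series=[[[0,0,0],[0,0,0.1336],85],[[0,0,0],[0,0,0.1336],85],[[0,0,0],[0,0,0.1336],85],[[0,0,0],[0,0,0.1336],85],[[0,0,0],[0,0,0.1336],85],[[0,0,0],[0,0,0],85],[[0,0,0],[0,0,0],85]])

```text
clock: 57.15
position: [411.7, 317.7, 199.7]
ee_rot: [0.938, -0.347, 0.0, -0.0]
contact_force: [-0.9, -0.2, 0.1]
gripper_width: 85.0
grasp_force: 0.0
```

```bash
python3 - <<'E'
from h import *
st(); look(); print(delta([414.8,318.1,210],Rh(-40.7)))
im=get_image("top");h=hsv(im); w=(h[...,2]>110)&(h[...,1]<80); w[:200]=0;w[275:]=0;w[:,:205]=0;w[:,268:]=0
for c,q,m in blobs(w,20): print(c,q)
E
```

```text
t57.1 p [411.7 317.7 199.7] x [ 0.759 -0.652 -0.   ] z [ 0.     0.001 -1.   ] yawx -40.7 j [ 0.97  0.21 -0.26 -0.   -1.09 -0.11] F [-0.9 -0.2  0.1] w 85.0 g 0.0
bush [321.8 219.3] 147 [561.4  23.9  20. ]
bush [335.7 235.4] 141 [519.2 -13.7  20. ]
bush [319.  249.2] 142 [481.2  29.3  20. ]
bush [332.9 264.4] 141 [442.2  -7.8  20. ]
(array([  2.1,  -2.2, -10.4]), array([-1.000e-03,  1.571e+00, -0.000e+00]))
[229.80936995 237.2003231 ] [214 221  32  33 619]
```

All four bushings are in the tote and the jar hasn't moved. Next I'll tilt for the return flip.

Emit:
send_rows(series=[[[2.1,-2.2,-10],[0,0.131,0],85],[[0,0,0],[0,0.131,0],85],[[0,0,0],[0,0.131,0],85],[[0,0,0],[0,0.131,0],85],[[0,0,0],[0,0.131,0],85],[[0,0,0],[0,0.131,0],85]])

```text
clock: 57.85
position: [414.7, 318.9, 210.2]
ee_rot: [0.865, -0.321, 0.361, 0.133]
contact_force: [-0.5, 0.0, -0.4]
gripper_width: 84.6
grasp_force: 0.0
```

Emit:
send_rows(series=[[[0,0,0],[0,0.131,0],85],[[0,0,0],[0,0.131,0],85],[[0,0,0],[0,0.131,0],85],[[0,0,0],[0,0.131,0],85],[[0,0,0],[0,0.131,0],85],[[0,0,0],[0,0.13,0],85],[[0,0,0],[0,0,0],85]])

```text
clock: 58.55
position: [414.8, 318.3, 206.1]
ee_rot: [0.663, -0.243, 0.663, 0.25]
contact_force: [0.2, 0.5, 0.1]
gripper_width: 85.1
grasp_force: 0.0
```

Emit:
send_rows(series=[[[-15,0,0],[0,0,0],85],[[-25,0,0],[0,0,0],85],[[-25,0,0],[0,0,0],85],[[-25,0,0],[0,0,0],85],[[-25,0,0],[0,0,0],85],[[-15,0,0],[0,0,0],85],[[0,0,0],[0,0,0],85],[[0,0,0],[0,0,0],85]])

```text
clock: 59.35
position: [415.0, 318.4, 80.1]
ee_rot: [0.663, -0.247, 0.663, 0.246]
contact_force: [0.0, 0.0, -0.5]
gripper_width: 85.3
grasp_force: 0.0
```

```bash
python3 - <<'E'
from h import *
st(); print(delta([414.8,318.1,52.8],Rh(-40.7)),delta([512.1,235.1,52.8],Rh(-40.7)))
E
```

```text
t59.4 p [415.  318.4  80.1] x [-0.    -0.002  1.   ] z [ 0.757 -0.654 -0.001] yawx -102.5 j [ 1.4   0.9  -0.74  1.03 -1.53 -1.64] F [ 0.   0.  -0.5] w 85.3 g 0.0
(array([-27.3,   0.4,   0.1]), array([ 0.002,  0.001, -0.002])) (array([-27.2,  -0.4, 128. ]), array([ 0.002,  0.001, -0.002]))
```

Emit:
send_rows(series=[[[-12,0,0],[0,0,0],85],[[-11,0,0],[0,0,0],85],[[-4.3,0,0],[0,0,0],85],[[0,0,25],[0,0,0],85],[[0,0,30],[0,0,0],85],[[0,0,30],[0,0,0],85],[[0,0,28],[0,0,0],85],[[0,0,15],[0,0,0],85]])

```text
clock: 60.15
position: [512.7, 232.2, 51.8]
ee_rot: [0.662, -0.247, 0.662, 0.248]
contact_force: [-0.4, 0.3, 1.1]
gripper_width: 84.8
grasp_force: 0.0
```

Emit:
send_rows(series=[[[0,0,0],[0,0,0],85],[[0,0,0],[0,0,0],55],[[0,0,0],[0,0,0],45],[[0,0,0],[0,0,0],45],[[0,0,0],[0,0,0],45],[[0,0,0],[0,0,0],45],[[0,0,0],[0,0,0],45]])

```text
clock: 60.85
position: [511.6, 235.5, 51.9]
ee_rot: [0.663, -0.246, 0.663, 0.246]
contact_force: [-0.5, 1.1, -0.5]
gripper_width: 57.1
grasp_force: 69.3
```

```bash
python3 - <<'E'
from h import *
st()
E
```

```text
t60.9 p [511.6 235.5  51.9] x [-0.    -0.001  1.   ] z [ 0.758 -0.652 -0.   ] yawx -105.1 j [ 1.09  0.93 -0.85  1.34 -1.52 -1.78] F [-0.5  1.1 -0.5] w 57.1 g 69.3
```

Emit:
send_rows(series=[[[8,0,0],[0,0,0],45],[[8,0,0],[0,0,0],45],[[8,0,0],[0,0,0],45],[[8,0,0],[0,0,0],45],[[8,0,0],[0,0,0],45],[[6,0,0],[0,0,0],45],[[0,0,0],[0,0,0],45]])

```text
clock: 61.55
position: [511.8, 234.5, 99.0]
ee_rot: [0.663, -0.247, 0.663, 0.246]
contact_force: [-0.3, 0.4, -3.5]
gripper_width: 57.0
grasp_force: 69.4
```

Emit:
send_rows(series=[[[0,0,0],[0,0,-0.131],45],[[0,0,0],[0,0,-0.131],45],[[0,0,0],[0,0,-0.131],45],[[0,0,0],[0,0,-0.131],45],[[0,0,0],[0,0,-0.131],45],[[0,0,0],[0,0,-0.131],45],[[0,0,0],[0,0,-0.131],45],[[0,0,0],[0,0,-0.131],45]])

```text
clock: 62.35
position: [511.7, 234.4, 97.7]
ee_rot: [0.697, 0.12, 0.449, 0.546]
contact_force: [0.5, -1.1, -3.1]
gripper_width: 57.3
grasp_force: 69.3
```

Emit:
send_rows(series=[[[0,0,0],[0,0,-0.131],45],[[0,0,0],[0,0,-0.131],45],[[0,0,0],[0,0,-0.131],45],[[0,0,0],[0,0,-0.131],45],[[0,0,0],[0,0,-0.131],45],[[0,0,0],[0,0,-0.131],45],[[0,0,0],[0,0,-0.131],45],[[0,0,0],[0,0,-0.131],45]])

```text
clock: 63.15
position: [511.7, 234.5, 97.7]
ee_rot: [0.543, 0.453, 0.115, 0.698]
contact_force: [-0.3, -0.9, -3.5]
gripper_width: 56.8
grasp_force: 69.3
```

Emit:
send_rows(series=[[[0,0,0],[0,0,-0.131],45],[[0,0,0],[0,0,-0.131],45],[[0,0,0],[0,0,-0.131],45],[[0,0,0],[0,0,-0.131],45],[[0,0,0],[0,0,-0.131],45],[[0,0,0],[0,0,-0.131],45],[[0,0,0],[0,0,-0.131],45],[[0,0,0],[0,0,-0.1286],45]])

```text
clock: 63.95
position: [511.7, 234.5, 97.7]
ee_rot: [0.245, 0.663, -0.248, 0.662]
contact_force: [-0.1, 0.5, -3.5]
gripper_width: 57.1
grasp_force: 69.3
```

```bash
python3 - <<'E'
from h import *
st(); print(delta([512,235.2,54.1],Rh(-40.7,-1)))
im=get_image("scene"); p=monitor.read_state()["position"]; d=np.array([.758,-.652,0]); c=p-27*d
h=hsv(im); w=(h[...,2]>110)&(h[...,1]<60); 
for b,q,m in blobs(w,60):
    if abs(b-proj("scene",c)).max()<40: print("white blob",b.round(1),q)
print(proj("scene",c+[0,0,49]),proj("scene",c-[0,0,51]))
E
```

```text
t64.0 p [511.7 234.5  97.7] x [-0.004 -0.004 -1.   ] z [ 0.757 -0.654 -0.   ] yawx -132.6 j [ 1.09  0.84 -0.87  1.34 -1.54  1.44] F [-0.1  0.5 -3.5] w 57.1 g 69.3
(array([43.6,  1. , -0.3]), array([-0.002, -0.   ,  0.006]))
white blob [387.6 200.1] [378 197  19   8  98]
white blob [360.9 215.4] [348 199  27  31 596]
[362.506214   194.66545206] [360.38712511 225.71979882]
```

Lowering the jar to the mat.

Emit:
send_rows(series=[[[9,0,0],[0,0,0.005],45],[[9,0,0],[0,0,0],45],[[9,0,0],[0,0,0],45],[[7,0,0],[0,0,0],45],[[5,0,0],[0,0,0],45],[[2.5,0,0],[0,0,0],45],[[0.6,0,0],[0,0,0],45],[[0,0,0],[0,0,0],45]])

```text
clock: 64.8
position: [511.9, 234.6, 56.0]
ee_rot: [0.248, 0.662, -0.245, 0.663]
contact_force: [-0.2, 0.5, -3.0]
gripper_width: 57.1
grasp_force: 69.3
```

Emit:
send_rows(series=[[[0.8,0,0],[0,0,0],45],[[0,0,0],[0,0,0],45],[[0,0,0],[0,0,0],45]])

```text
clock: 65.1
position: [511.9, 234.7, 55.4]
ee_rot: [0.248, 0.662, -0.245, 0.663]
contact_force: [0.6, -0.3, -3.6]
gripper_width: 57.3
grasp_force: 69.3
```

Emit:
send_rows(series=[[[0.8,0,0],[0,0,0],45],[[0,0,0],[0,0,0],45],[[0,0,0],[0,0,0],45]])

```text
clock: 65.4
position: [511.9, 234.7, 54.5]
ee_rot: [0.248, 0.662, -0.245, 0.664]
contact_force: [-0.4, 0.6, -1.9]
gripper_width: 57.1
grasp_force: 69.5
```

Emit:
send_rows(series=[[[0.7,0,0],[0,0,0],45],[[0,0,0],[0,0,0],45],[[0,0,0],[0,0,0],45]])

```text
clock: 65.7
position: [511.9, 234.8, 54.5]
ee_rot: [0.248, 0.661, -0.245, 0.664]
contact_force: [-2.7, 0.8, 0.9]
gripper_width: 57.1
grasp_force: 69.6
```

Emit:
send_rows(series=[[[0,0,0],[0,0,0],62],[[0,0,0],[0,0,0],70],[[0,0,0],[0,0,0],85],[[0,0,0],[0,0,0],85],[[0,0,0],[0,0,0],85],[[0,0,-15],[0,0,0],85],[[0,0,-25],[0,0,0],85],[[0,0,-25],[0,0,0],85]])

```text
clock: 66.5
position: [462.3, 277.0, 53.6]
ee_rot: [0.249, 0.662, -0.245, 0.663]
contact_force: [1.3, 0.3, 0.3]
gripper_width: 85.0
grasp_force: 0.0
```

Emit:
send_rows(series=[[[0,0,-25],[0,0,0],85],[[-10,0,-25],[0,0,0],85],[[-25,0,-10],[0,0,0],85],[[-30,0,0],[0,0,0],85],[[-30,0,0],[0,0,0],85],[[-30,0,0],[0,0,0],85],[[-30,0,0],[0,0,0],85],[[0,0,0],[0,0,0],85]])

```text
clock: 67.3
position: [416.7, 315.9, 211.5]
ee_rot: [0.25, 0.662, -0.243, 0.663]
contact_force: [0.2, -0.3, -0.5]
gripper_width: 84.9
grasp_force: 0.0
```

```bash
python3 - <<'E'
from h import *
st(); look()
im=get_image("top"); a=cv2.imread("pics/top0.png")[:,:,::-1]; s=get_image("scene"); sa=cv2.imread("pics/scene0.png")[:,:,::-1]
h=hsv(im); w=(h[...,2]>110)&(h[...,1]<80); w[:200]=0;w[275:]=0;w[:,:205]=0;w[:,268:]=0
print("jar white",[(c.round(1),q) for c,q,_ in blobs(w,10)])
h=hsv(s); w=(h[...,2]<45); 
c=proj("scene",[491.5,252.5,92]); print(c,"lid px val",h[int(c[1])-4:int(c[1])+5,int(c[0]),2], "body",h[int(proj('scene',[491,252,40])[1]),int(c[0]),2])
# bystanders / pin: difference to the start, by region
for nm,(r0,r1,c0,c1) in dict(depth=(205,255,98,165),feeler=(255,297,120,152),lamp=(178,212,434,468)).items():
    d=np.abs(im[r0:r1,c0:c1].astype(int)-a[r0:r1,c0:c1]).max(2); print(nm,d.mean().round(1),(d>40).sum())
g=cv2.cvtColor(s,cv2.COLOR_RGB2GRAY); o=cv2.cvtColor(cv2.imread("pics/s12.png"),cv2.COLOR_BGR2GRAY); print("pin diff",np.abs(g[255:285,358:380].astype(int)-o[255:285,358:380]).max())
E
```

```text
t67.3 p [416.7 315.9 211.5] x [ 0.006  0.01  -1.   ] z [ 0.757 -0.654 -0.002] yawx 59.9 j [ 1.39  0.66 -0.76  1.04 -1.65  1.69] F [ 0.2 -0.3 -0.5] w 84.9 g 0.0
bush [321.9 219.4] 146 [561.3  23.8  20. ]
bush [335.7 235.4] 143 [519.3 -13.6  20. ]
bush [319.  249.2] 142 [481.2  29.3  20. ]
bush [332.9 264.4] 141 [442.2  -7.8  20. ]
jar white [(array([230.9, 224.8]), array([228, 223,   7,   4,  19], dtype=int32)), (array([233.4, 244.6]), array([216, 232,  31,  24, 251], dtype=int32))]
[361.50467842 211.87916451] lid px val [31 30 30 31 32 31 25 21 14] body 126
depth 3.1 0
feeler 23.9 370
lamp 3.0 0
pin diff 6
```

```bash
python3 - <<'E'
from h import *
s=get_image("scene").astype(int); sa=cv2.imread("pics/scene0.png")[:,:,::-1].astype(int)
for nm,(r0,r1,c0,c1) in dict(feeler=(193,209,364,400),depth=(198,220,397,432),jar=(200,250,345,378),lamp=(325,378,230,270)).items():
    d=np.abs(s[r0:r1,c0:c1]-sa[r0:r1,c0:c1]).max(2); print(nm,d.mean().round(1),(d>40).sum())
im=get_image("top"); t=cv2.imread("pics/t12.png")[:,:,::-1]; a=cv2.imread("pics/top0.png")[:,:,::-1]
print("feeler in t12 vs start",np.abs(t[255:297,120:152].astype(int)-a[255:297,120:152]).max(2).mean().round(1))
E
```

```text
feeler 3.3 0
depth 2.9 0
jar 5.2 8
lamp 4.2 29
feeler in t12 vs start 9.2
```

```bash
python3 -c "
from bench import job_done
print(job_done())"
```

```text
the job is handed in; nothing more can be done
None
```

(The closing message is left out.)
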